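# Hang the lift-off cutter guard on its two hinge pins and swing it shut

### The arm

A 6-joint arm with a two-finger parallel gripper is mounted at the origin on a cart in front of the work surface, level with it; the furniture and walls round the work are solid. World frame = base frame: x ahead of the robot, y to its left, z up, the work surface at z = 0. Lengths are in m, angles in rad, forces in N, time in s.
With the tool pointing down it reaches from about 0.25 to 0.775 m from the base axis. Payload 4 kg.
Tool frame: the origin (TCP) lies midway between the tips of the shut fingers; the grasp point (between the pads) lies 19 mm behind it; z points along the fingers, x is the direction in which the jaws open and shut, and the axes are right-handed (so a half turn about z gives the same grasp; the last joint's range is limited). The gripper opens to 94 mm and grips with 3 to 60 N. Pads are 16 mm wide; open, the fingers measure 119 mm over their backs; the gripper's body (75 mm by 177 mm) begins 78 mm behind the grasp point.
Start: joints at [1.103, 0.087, 1.371, -0, 1.684, -0.103], TCP at [0.196, 0.514, 0.206] pointing down, gripper open.
Joint ranges: [-3.1, 3.1], [-0.76, 2.03], [0.27, 2.55], [-1.08, 4.22], [0.17, 2.65], [-2.57, 2.57]. Speed limits (rad/s): [2.79, 2.79, 3.14, 3.14, 3.14, 3.14].

### API

Orientations are given as [roll, pitch, yaw] about the fixed x, y, z axes, in that order (R = Rz(yaw) Ry(pitch) Rx(roll)).
In Python, from bench import robot gives the robot as it stands.
- The arm moves only by the shell command python3 -m handwheel 'ROWS'. ROWS is a JSON object of lists of equal length, an entry for each row: "delta_pos": the shift along the tool's x, y, z in mm, a list of three; "rotation": the turn, a rotation vector about the tool's x, y, z in rad, a list of three; "claw": the closure, from -1 (fully open) to 1 (shut). In form: {"delta_pos": [[tx, ty, tz], ...], "rotation": [[wx, wy, wz], ...], "claw": [claw, ...]}. A call has exactly 8 rows; each row shifts and turns the commanded pose from where the row before left it, along the tool's axes as they then stand; what a row does not reach is not made up. A row lasts 1/8 s, in which the tool goes at most 62.5 mm and 10.7 degrees, less where a joint would pass 70% of its speed; a pose out of reach is approached as far as the arm can. A call with a gripper value outside its range is refused whole. The fingers move at their own pace and stop on an object; the grip force is fixed at half the most. Time passes only in rows, so rows that do not move let the fingers close, or fill a call up. It gives the time, the measured TCP pose, the force and the opening at its end, in the units of the state.
- robot.get_obs(): the state, without advancing time (a new reading comes with each control period).
- robot.snapshot(name): name is "side" or "top" or "wrist"; returns a dict with "color" (400x640x3 uint8, red, green, blue), "intrinsics" (3x3 intrinsics, pixels), "eye" and "rotation" of the camera in the world. Camera axes: x right, y down, z forward; pixel columns grow to the right and rows downward; lengths in m; the calibration is good to about 2 mm. A picture is of the moment at which its call begins. There is no depth.
- robot.close_job(): hands the job in, once; it reports no verdict.
The state is a dict: "time": time; "joint_positions": joint angles; "qvel": joint speeds; "joint_torque": joint torques, N m; "tool_pos": TCP position; "ee_rot": TCP orientation; "wrist_force": force on the tool from outside, world axes, zero at the start; "wrist_torque": the same for the moment, N m; "width": finger opening in m.
Only numpy, scipy, OpenCV 4.12 (cv2) and the standard library are available. Lean on these libraries where they do the work, as an engineer would, in place of code of your own. Each camera call takes 0.05 s, during which the arm holds its last target.

### The job

The yellow guard with the clear window, standing in the wooden rest, belongs on the grey cutter stand. Hang it there standing well open, toward the robot's side, gently lowering both knuckles over the two upright brass pins until they sit fully home on their shoulders (the pins are not exactly where the drawing has them, so feel for them); then swing the guard fully shut against the stop post, under the yellow tab. Never push or drop it hard on the stand, leave the hexagon key and the T-nut where they lie, and let go of the guard at the end.

Things in the scene. Friction and masses are not known exactly. Their poses are not given: they have to be found in the camera images.
- cutter_stand: Grey steel stand fixed to the bench, plate 74 x 226 x 12 mm. Origin on the bench in the plane of the shut guard: x across that plane, away from the robot; y along the shut guard toward the hinge column (20 x 20 mm, 150 mm high, at y = 111 mm); z up. The guard opens toward -x. A toothed cutter (39 mm across, 46 mm high) stands behind the guard at x 34, y 12 mm.
- hinge_nominal (a point): Nominal hinge axis at the upper pin's shoulder (0, 75, 125 mm in the stand's frame; axes as the stand's). The pin strip is bolted in slotted holes: the true axis stands up to 5 mm off in x and up to 5 mm in y, and both shoulders 0 to 8 mm higher than nominal. This is not measured and differs every time; the strip is rigid. Both pins share one vertical axis.
- lower_nominal (a point): The same for the lower pin, 80 mm below (0, 75, 45 mm in the stand's frame). Each brass pin is 9 mm across and stands 18 mm above the flat shoulder of its arm, the top 2 mm tapering to a 7.8 mm flat tip. The arms (16 mm wide, 12 mm thick, end 8 mm beyond the axis) reach from the column toward -y, so the lower knuckle must come in sideways, between the arms.
- stop_face (a point): Centre of the stop post's face (5, -75, 90 mm in the stand's frame), 30 mm wide: the shut guard's free edge rests on it; the guard is then parallel to the stand's y within about 2.5 degrees. When let go it may settle back some 3 degrees through the play of the pins, which does no harm.
- tab (a point): Centre of the underside of the yellow hold-down tab on the stop post (5, -75, 172 mm in the stand's frame; 36 mm in x, 30 mm in y, 6 mm thick). It overhangs the shut guard's free upper corner with 4 to 12 mm to spare, so the guard can be hung only while it stands open, and then swings in under the tab.
- guard: Lift-off guard, yellow frame 10 mm thick (x) with clear window, 0.3 to 0.45 kg. Origin on its knuckles' axis, level with its lower edge; z up; it runs from y = -13 to -150 mm, 130 mm high. Shut on the stand its axes are parallel to the stand's. Turns freely on the pins, no spring or catch. It starts upright in the rest.
- guard_grip (a point): Centre of the guard's black handle bar, 14 mm thick (x), 60 mm long (y), 20 mm high, at 0, -73, 162 mm in the guard's frame, over its centre of mass; 22 mm free below the bar. Axes as the guard's. Grasp from above across the 14 mm.
- guard_knuckle (a point): Centre of the lower end of the guard's upper knuckle (0, 0, 95 mm in the guard's frame); the lower knuckle ends 80 mm below it. Knuckles are steel tubes 19 mm outside, bore 11.2 mm, 20 mm long. Seated, this point lies on the true hinge axis at the upper shoulder.
- rest: Fixed wooden rest, 40 x 112 x 50 mm, with a slot 13 mm wide along its y in which the guard stands, its lower edge 10 mm above the bench; origin under its centre. The guard lifts straight up out of it (40 mm deep).
- hex_wrench: Dark steel hexagon key (L-shaped), 37 x 108 x 7 mm, lying loose on the bench; leave it alone.
- tee_nut: Steel T-nut, 34 x 35 x 18 mm, lying loose on the bench; leave it alone.

How it is judged:
By the outcome, as a careful person would: the job done as asked, in the order asked, and still so for the second after the job is handed in, with the robot touching nothing.
It also fails if it takes over 72 s, if anything falls off the work surface, if the arm or the gripper's body presses on something with over 40 N, if the wrist force passes 120 N, or if a joint passes its speed limit or range.

## Working session

There is one attempt and no reset: what is moved stays moved. The work goes in short steps, Python scripts to look and compute and a shell command to move; the robot and the scene stay as the last step left them, time stands still between calls to the robot, and variables do not carry over. Pictures are saved under pics/ and viewed, and the job is handed in when it is done.

```bash
ls; mkdir -p pics; python3 - <<'E'
from bench import robot
import cv2
o=robot.get_obs()
for k,v in o.items(): print(k,v)
for n in ["side","top","wrist"]:
    s=robot.snapshot(n)
    cv2.imwrite(f"pics/{n}0.png",s["color"][:,:,::-1])
    print(n,s["intrinsics"],s["eye"],s["rotation"])
E
```

```text
pics
time 0.0
joint_positions [ 1.10290599e+00  8.79025937e-02  1.37223179e+00 -5.42792793e-07
  1.68355902e+00 -1.03128058e-01]
qvel [-5.16616809e-04  1.39925015e-03 -2.13815791e-04  5.96848507e-04
 -2.45786160e-05 -4.44729650e-04]
joint_torque [-9.46435080e-06 -3.40185606e+01 -3.02426791e+01  7.17873336e-02
  3.31703515e-02 -1.58574053e-04]
tool_pos [0.19597745 0.51332972 0.20434419]
ee_rot [-3.14137693e+00  2.08964706e-03  1.20603421e+00]
wrist_force [-0.72222175  0.55502396  0.25808987]
wrist_torque [0.00435658 0.0291912  0.02884923]
width 0.09380100341623723
side [[492.36653966   0.         312.97770364]
 [  0.         492.36653966 204.38741723]
 [  0.           0.           1.        ]] [ 0.26029154 -0.77953249  0.59973181] [-2.02931066 -0.02608754 -0.28887476]
top [[364.79605365   0.         328.44295272]
 [  0.         364.79605365 196.99192849]
 [  0.           0.           1.        ]] [0.4498184  0.1141183  1.03827545] [-3.06976304 -0.00488459 -1.56217471]
wrist [[344.4180348    0.         319.05751494]
 [  0.         344.4180348  195.09777699]
 [  0.           0.           1.        ]] [0.12537315 0.54035715 0.38409166] [2.88165171e+00 2.69425450e-03 1.20721887e+00]
```

View pics/side0.png

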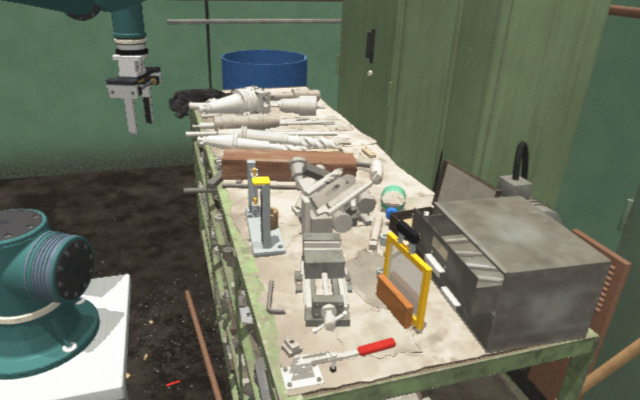

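View pics/top0.png

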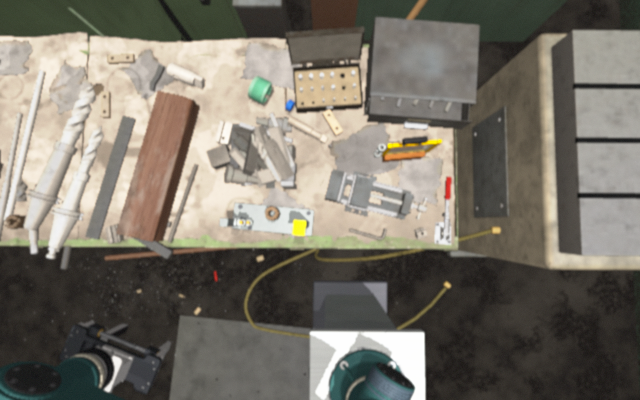

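View pics/wrist0.png

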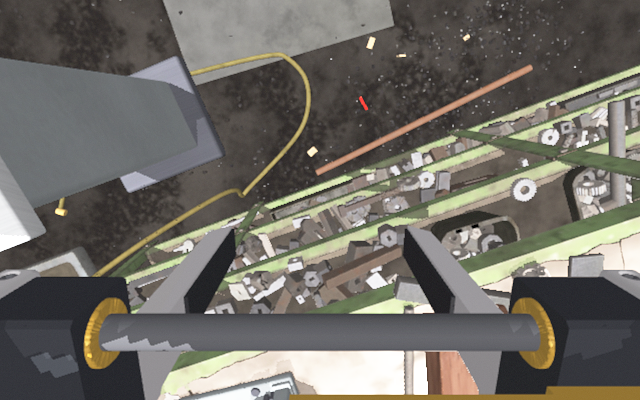

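The overview shows the stand around (265,225) in top with its yellow tab at (300,227). The guard and rest are around (410,150). I'll zoom in for detail.

```bash
cat > h.py <<'E'
import numpy as np, cv2
from scipy.spatial.transform import Rotation as R
from bench import robot
def cam(s):
    return np.array(s["intrinsics"]),np.array(s["eye"]),R.from_euler('xyz',s["rotation"]).as_matrix()
def onplane(c,px,z):
    K,e,M=c; d=M@np.linalg.inv(K)@np.array([px[0],px[1],1.]); return e+d*(z-e[2])/d[2]
def proj(c,p):
    K,e,M=c; q=K@(M.T@(np.array(p)-e)); return q[:2]/q[2]
def tri(cs,pxs):
    A=np.zeros((3,3));b=np.zeros(3);ds=[]
    for c,px in zip(cs,pxs):
        K,e,M=c; d=M@np.linalg.inv(K)@np.array([px[0],px[1],1.]); d/=np.linalg.norm(d)
        P=np.eye(3)-np.outer(d,d); A+=P;b+=P@e; ds.append((e,P))
    x=np.linalg.solve(A,b); return x,[np.linalg.norm(P@(x-e)) for e,P in ds]
def crop(s,x0,y0,x1,y1,k,name):
    im=s["color"][y0:y1,x0:x1,::-1]; cv2.imwrite(name,cv2.resize(im,None,fx=k,fy=k,interpolation=cv2.INTER_CUBIC))
E
python3 - <<'E'
from h import *
s=robot.snapshot("side");t=robot.snapshot("top")
import pickle; pickle.dump((s,t),open("s0.pkl","wb"))
crop(s,230,150,300,270,5,"pics/s_stand.png")
crop(s,360,210,440,335,4,"pics/s_guard.png")
crop(t,215,190,325,250,7,"pics/t_stand.png")
crop(t,360,120,460,175,7,"pics/t_guard.png")
for px in [(245,265),(300,228)]: print(onplane(cam(t),px,0))
print(proj(cam(t),[0.5,0,0]),proj(cam(s),[0.5,0,0]))
E
```

```text
[0.33068853 0.34273029 0.        ]
[0.43570756 0.18956886 0.        ]
[366.85460153 205.93401021] [309.05619634 291.73348575]
```

View pics/s_stand.png

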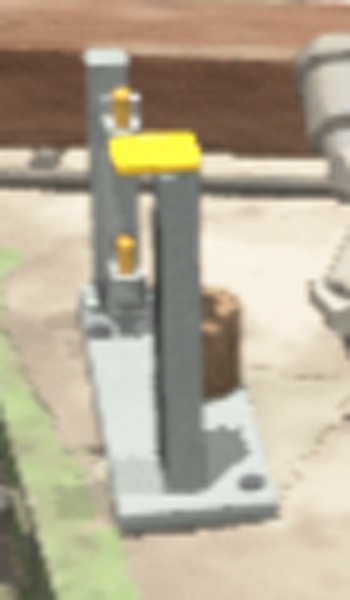

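View pics/s_guard.png

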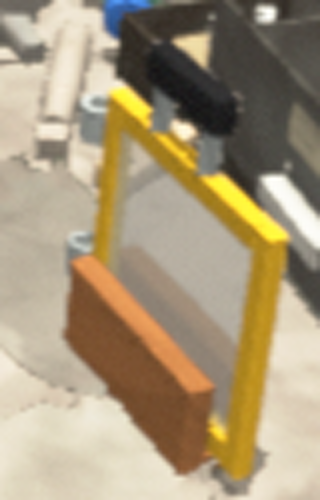

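View pics/t_stand.png

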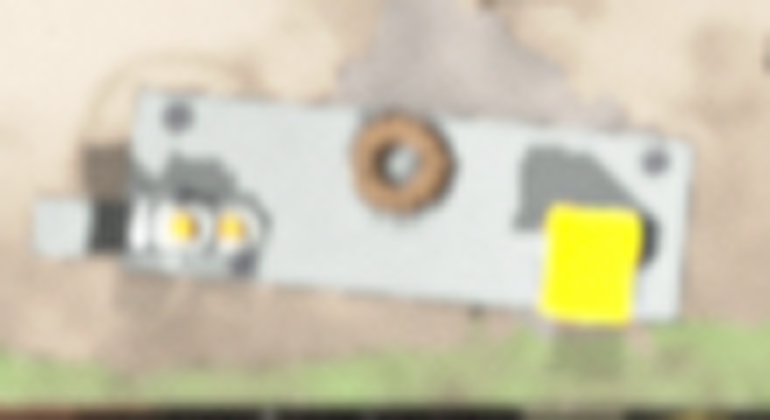

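View pics/t_guard.png

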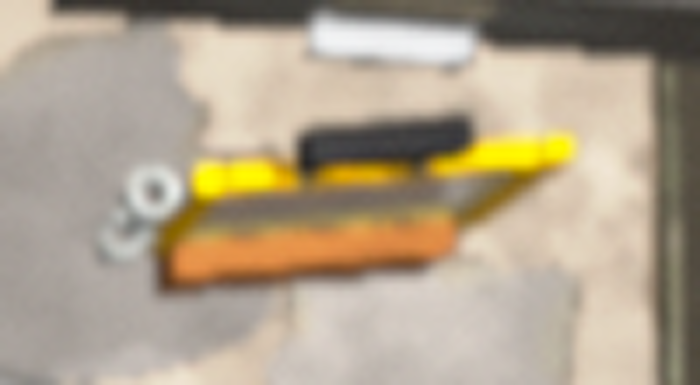

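```bash
python3 - <<'E'
from h import *; import pickle
s,t=pickle.load(open("s0.pkl","rb")); S=cam(s);T=cam(t)
def P(u,v,x0,y0,k): return ((u+.5)/k+x0-.5,(v+.5)/k+y0-.5)
ts=lambda u,v:P(u,v,215,190,7); tg=lambda u,v:P(u,v,360,120,7); ss=lambda u,v:P(u,v,230,150,5); sg=lambda u,v:P(u,v,360,210,4)
print("plate",[onplane(T,ts(*p),.012)[:2].round(4) for p in [(140,92),(690,138),(680,318),(130,265)]])
tab=onplane(T,ts(590,264),.178);col=onplane(T,ts(62,226),.150)
print("tab",tab,"col",col); 
print("upin nominal z",onplane(T,ts(182,226),.147),"lpin",onplane(T,ts(232,227),.067))
print("upin tri",tri([T,S],[ts(182,226),ss(121,90)]),"lpin",tri([T,S],[ts(232,227),ss(125,238)]))
print("tab tri",tri([T,S],[ts(590,264),ss(153,151)]),"col tri",tri([T,S],[ts(62,226),ss(106,57)]))
print("kn up",onplane(T,tg(155,192),.125),"kn low",onplane(T,tg(125,237),.045))
print("bar ends",onplane(T,tg(302,147),.182),onplane(T,tg(472,137),.182))
print("frame top ends",onplane(T,tg(195,180),.140),onplane(T,tg(575,148),.140))
print("bar tri",tri([T,S],[tg(387,142),sg(193,86)]))
# machine corner
print(onplane(T,(368,120),.2),onplane(T,(475,120),.2))
w=None
E
```

```text
plate [array([0.5052, 0.3737]), array([0.4886, 0.1525]), array([0.4166, 0.1556]), array([0.4359, 0.3759])]
tab [0.43977583 0.17934146 0.178     ] col [0.45100596 0.36456666 0.15      ]
upin nominal z [0.45137009 0.3237335  0.147     ] lpin [0.45129481 0.32360793 0.067     ]
upin tri (array([0.45095932, 0.32383535, 0.14691664]), [np.float64(0.00041867454472198167), np.float64(0.0004186745447220158)]) lpin (array([0.45082412, 0.3236148 , 0.06740415]), [np.float64(0.00047900628348777696), np.float64(0.0004790062834879275)])
tab tri (array([0.43924625, 0.17953574, 0.17679587]), [np.float64(0.0005255336199270742), np.float64(0.0005255336199271347)]) col tri (array([0.45079471, 0.36505884, 0.14840639]), [np.float64(0.00021734279540990182), np.float64(0.0002173427954099895)])
kn up [ 0.64392653 -0.02381758  0.125     ] kn low [ 0.64287873 -0.02404993  0.045     ]
bar ends [ 0.64780294 -0.06529935  0.182     ] [ 0.65182032 -0.12326686  0.182     ]
frame top ends [ 0.64520953 -0.03583417  0.14      ] [ 0.65810266 -0.17170649  0.14      ]
bar tri (array([ 0.65174952, -0.0964106 ,  0.17290137]), [np.float64(0.0001933186890918923), np.float64(0.0001933186890917921)])
[0.69167292 0.01951353 0.2       ] [ 0.69418881 -0.2314319   0.2       ]
```

```bash
python3 - <<'E'
from h import *; import pickle
s,t=pickle.load(open("s0.pkl","rb")); S=cam(s);T=cam(t)
crop(s,360,120,620,360,3,"pics/s_mach.png"); crop(t,330,0,490,180,4,"pics/t_mach.png")
print(tri([T,S],[(370,97),(436,203)]),tri([T,S],[(473,103),(487,290)]))
print(tri([T,S],[(375,18),(505,197)]))
o=robot.get_obs(); Rt=R.from_euler('xyz',o["ee_rot"]).as_matrix()
w=robot.snapshot("wrist"); K,e,M=cam(w); print(Rt.T@(e-o["tool_pos"])); print(Rt.T@M)
E
```

```text
(array([0.76342246, 0.00898461, 0.16449156]), [np.float64(0.004110472960543635), np.float64(0.004110472960543702)]) (array([ 0.74016235, -0.24426623,  0.13843911]), [np.float64(0.01596540681328269), np.float64(0.015965406813282717)])
(array([0.94487122, 0.00468168, 0.16672912]), [np.float64(0.013637485800127845), np.float64(0.013637485800127917)])
[-0.0003347  -0.07561965 -0.17964622]
[[ 9.99999028e-01  1.33619408e-03 -3.97004014e-04]
 [-1.18912513e-03  9.66354734e-01  2.57210251e-01]
 [ 7.27329523e-04 -2.57209529e-01  9.66355384e-01]]
```

View pics/s_mach.png

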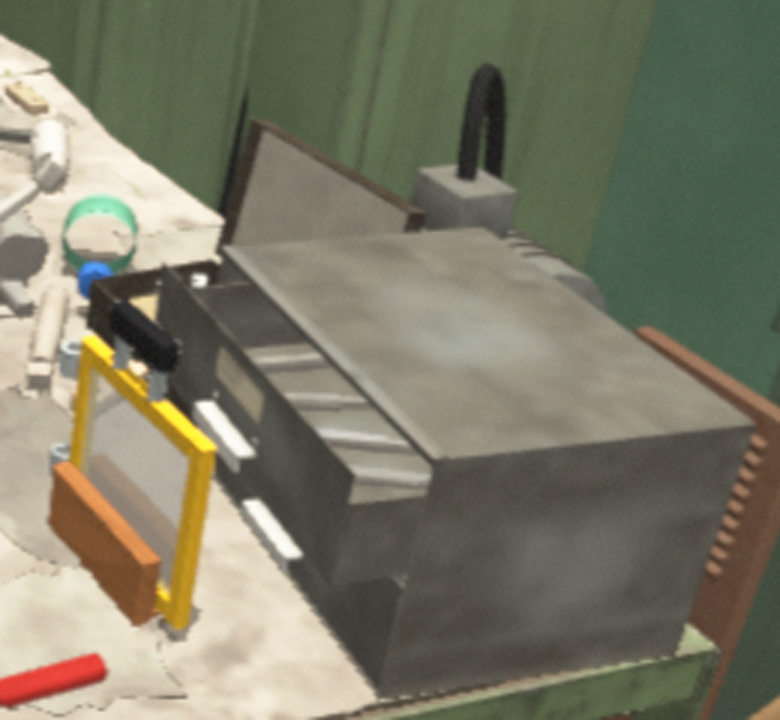

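View pics/t_mach.png

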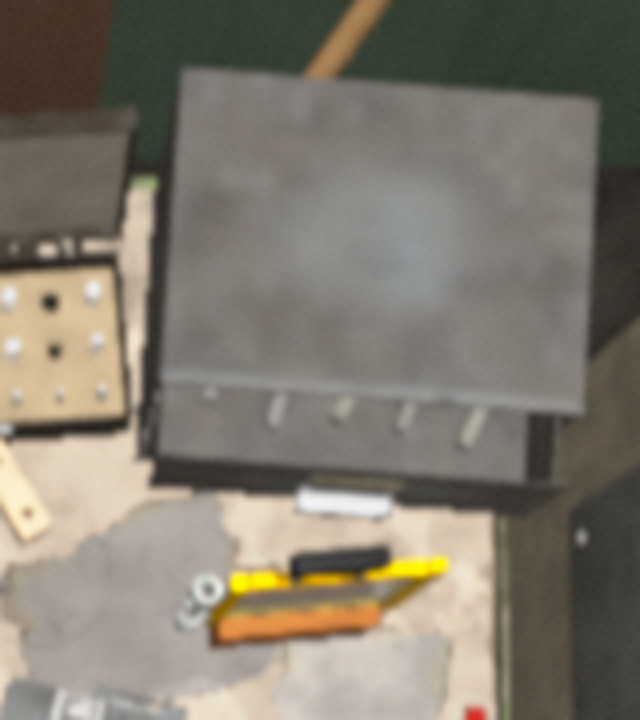

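```bash
python3 - <<'E'
from h import *; import pickle
s,t=pickle.load(open("s0.pkl","rb")); S=cam(s);T=cam(t)
print(tri([T,S],[(371,95),(434,202.3)]),tri([T,S],[(475.7,103),(505.7,273.3)]))
print("drawer",tri([T,S],[(330+152/4,484/4),(360+163/3,120+268/3)]),tri([T,S],[(330+558/4,490/4),(360+350/3,120+505/3)]))
E
```

```text
(array([0.76309794, 0.00865397, 0.16746648]), [np.float64(0.00023868368833563348), np.float64(0.00023868368833556577)]) (array([ 0.74670817, -0.24802401,  0.16660436]), [np.float64(0.0004437827028166119), np.float64(0.00044378270281661663)])
drawer (array([0.71124228, 0.01081985, 0.15442374]), [np.float64(0.009187291503416064), np.float64(0.009187291503416104)]) (array([ 0.70441771, -0.2415321 ,  0.1411141 ]), [np.float64(0.00043501912123084153), np.float64(0.0004350191212309173)])
```

```bash
python3 -m handwheel '{"delta_pos":[[0,0,-12],[0,0,-12],[0,0,-12],[0,0,-12],[0,0,-12],[0,0,-12],[0,0,-12],[0,0,-12]],"rotation":[[0,0,0.1395],[0,0,0.1395],[0,0,0.1395],[0,0,0.1395],[0,0,0.1395],[0,0,0.1395],[0,0,0.1395],[0,0,0.1395]],"claw":[0,0,0,0,0,0,0,0]}'
```

```text
time: 1.3
tool_pos: [0.1962, 0.5138, 0.3018]
ee_rot: [3.142, 0.0, 0.085]
wrist_force: [-1.0, 0.2, -0.2]
width: 0.0469
```

```bash
python3 -m handwheel '{"delta_pos":[[25,40,0],[25,40,0],[25,40,0],[25,40,0],[25,40,0],[25,40,0],[25,40,0],[25,40,0]],"rotation":[[0,0,0],[0,0,0],[0,0,0],[0,0,0],[0,0,0],[0,0,0],[0,0,0],[0,0,0]],"claw":[0,0,0,0,0,0,0,0]}'
python3 -m handwheel '{"delta_pos":[[25,40,0],[25,40,0],[25,40,0],[25,40,0],[25,40,0],[25,40,0],[25,40,0],[20,40,0]],"rotation":[[0,0,0],[0,0,0],[0,0,0],[0,0,0],[0,0,0],[0,0,0],[0,0,0],[0,0,0]],"claw":[0,0,0,0,0,0,0,0]}'
python3 - <<'E'
from h import *
o=robot.get_obs(); print(o["tool_pos"],o["ee_rot"],o["joint_positions"])
w=robot.snapshot("wrist"); cv2.imwrite("pics/w1.png",w["color"][:,:,::-1])
import pickle; pickle.dump(w,open("w1.pkl","wb"))
C=cam(w); print(proj(C,[.65,-.0955,.182]),proj(C,[.6435,-.0238,.125]))
E
```

```text
time: 2.3
tool_pos: [0.4249, 0.2117, 0.3016]
ee_rot: [-3.141, -0.0, 0.09]
wrist_force: [0.4, -0.2, -1.1]
width: 0.047
time: 3.3
tool_pos: [0.648, -0.0894, 0.301]
ee_rot: [-3.141, 0.0, 0.09]
wrist_force: [1.0, 0.3, 0.6]
width: 0.047
[ 0.64801236 -0.08940235  0.30097592] [-3.14122930e+00  3.69550963e-04  9.00215449e-02] [-2.23855805e-01  3.34835722e-01  8.89608382e-01  2.46163260e-04
  1.91761222e+00 -3.13793665e-01]
[321.86393792 196.6111356 ] [321.65116828 112.59395201]
```

View pics/w1.png

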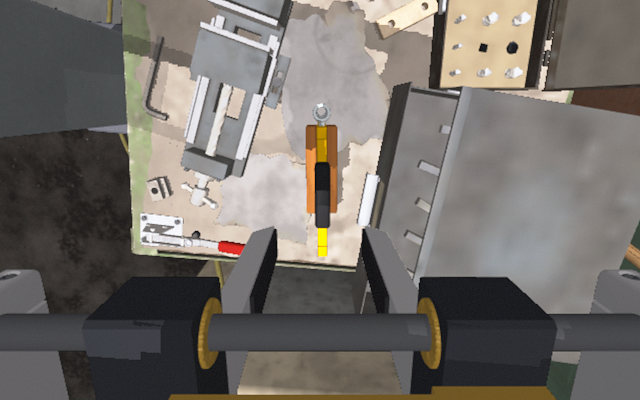

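```bash
python3 - <<'E'
from h import *; import pickle
w=pickle.load(open("w1.pkl","rb")); C=cam(w); im=w["color"].astype(int)
m=(im.max(2)<50); m[:155]=0;m[238:]=0;m[:,:310]=0;m[:,335:]=0
v,u=np.nonzero(m); print(u.min(),u.max(),v.min(),v.max())
r=cv2.minAreaRect(np.c_[u,v].astype(np.float32)); print(r)
for p in [(322,v.min()),(322,v.max()),((u.min()+u.max())/2,(v.min()+v.max())/2)]: print(onplane(C,p,.182))
y=(im[:,:,0]>180)&(im[:,:,2]<60); y[:120]=0;y[265:]=0;y[:,:300]=0;y[:,340:]=0
v,u=np.nonzero(y);print(u.min(),u.max(),v.min(),v.max())
for q in (v<150,v>235): print(onplane(C,(u[q].mean(),v[q].mean()),.14), u[q].mean())
crop(w,300,90,345,265,4,"pics/w1c.png")
E
```

```text
315 329 162 226
((321.9999694824219, 193.99998474121094), (13.999998092651367, 63.99999237060547), 0.0)
[ 0.6471938  -0.06425086  0.182     ]
[ 0.6527339  -0.12335809  0.182     ]
[ 0.64989538 -0.09307393  0.182     ]
306 335 128 255
[ 0.64538648 -0.04627749  0.14      ] 321.53846153846155
[ 0.65654658 -0.16050104  0.14      ] 322.0
```

View pics/w1c.png

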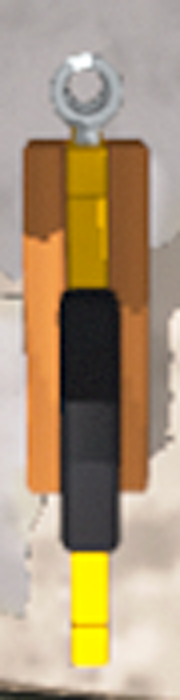

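```bash
python3 -m handwheel '{"delta_pos":[[1.7,4.7,22],[0,0,22],[0,0,22],[0,0,22],[0,0,22],[0,0,22],[0,0,10],[0,0,6]],"rotation":[[0,0,0],[0,0,0],[0,0,0],[0,0,0],[0,0,0],[0,0,0],[0,0,0],[0,0,0]],"claw":[0,0,0,0,0,0,0,0]}'
python3 -m handwheel '{"delta_pos":[[0,0,0],[0,0,0],[0,0,0],[0,0,0],[0,0,0],[0,0,0],[0,0,0],[0,0,0]],"rotation":[[0,0,0],[0,0,0],[0,0,0],[0,0,0],[0,0,0],[0,0,0],[0,0,0],[0,0,0]],"claw":[1,1,1,1,1,1,1,1]}'
```

```text
time: 4.35
tool_pos: [0.6492, -0.0925, 0.1531]
ee_rot: [-3.141, 0.0, 0.09]
wrist_force: [-0.1, 0.8, -0.3]
width: 0.0469
time: 5.35
tool_pos: [0.6497, -0.0927, 0.1541]
ee_rot: [3.141, -0.001, 0.09]
wrist_force: [1.1, -0.8, 4.5]
width: 0.0139
```

```bash
python3 -m handwheel '{"delta_pos":[[0,0,-6],[0,0,-10],[0,0,-12],[0,0,-14],[0,0,-16],[0,0,-18],[0,0,-18],[0,0,-14]],"rotation":[[0,0,0],[0,0,0],[0,0,0],[0,0,0],[0,0,0],[0,0,0],[0,0,0],[0,0,0]],"claw":[1,1,1,1,1,1,1,1]}'
python3 -m handwheel '{"delta_pos":[[-12,-8,-12],[-24,-15,-12],[-26,-16,-12],[-28,-18,-14],[-28,-18,-14],[-28,-18,-14],[-26,-16,-12],[-20,-11,-10]],"rotation":[[0,0,0],[0,0,0],[0,0,0],[0,0,0],[0,0,0],[0,0,0],[0,0,0],[0,0,0]],"claw":[1,1,1,1,1,1,1,1]}'
python3 - <<'E'
from h import *
t=robot.snapshot("side"); crop(t,180,100,500,340,2.4,"pics/s2.png")
E
```

```text
time: 6.35
tool_pos: [0.6494, -0.0927, 0.2634]
ee_rot: [3.141, -0.001, 0.09]
wrist_force: [1.1, -0.1, -3.5]
width: 0.0136
time: 7.35
tool_pos: [0.445, 0.0106, 0.3627]
ee_rot: [-3.141, -0.001, 0.091]
wrist_force: [0.0, 0.1, -3.2]
width: 0.0139
```

View pics/s2.png

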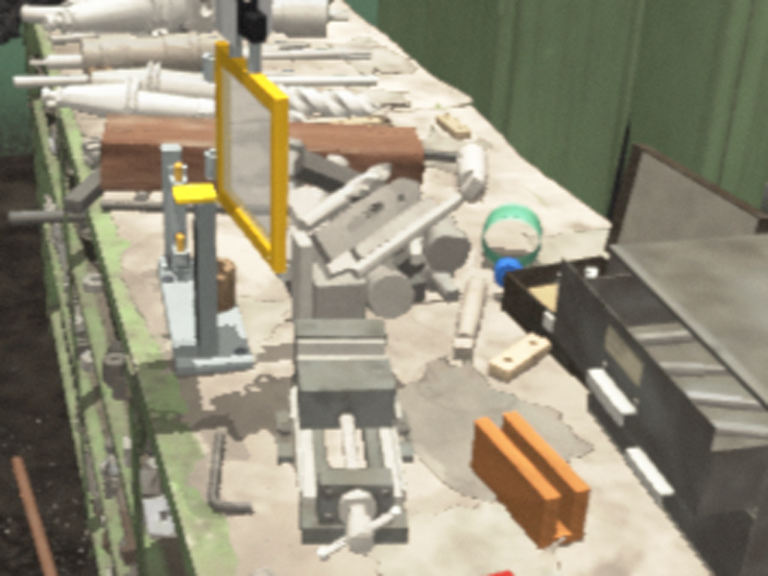

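Guard is held upright and clear of the rest. I'll rotate it to the open yaw, then move it over to the robot's side of the stand.

```bash
python3 -m handwheel '{"delta_pos":[[0,0,0],[0,0,0],[0,0,0],[0,0,0],[0,0,0],[0,0,0],[0,0,0],[0,0,0]],"rotation":[[0,0,0.17],[0,0,0.18],[0,0,0.18],[0,0,0.18],[0,0,0.18],[0,0,0.18],[0,0,0.17],[0,0,0.15]],"claw":[1,1,1,1,1,1,1,1]}'
python3 -m handwheel '{"delta_pos":[[-20,2,0],[-40,4,0],[-46,5,0],[-50,5,0],[-50,5,0],[-46,5,0],[-38,4,0],[-24,2,0]],"rotation":[[0,0,0],[0,0,0],[0,0,0],[0,0,0],[0,0,0],[0,0,0],[0,0,0],[0,0,0]],"claw":[1,1,1,1,1,1,1,1]}'
python3 -m handwheel '{"delta_pos":[[0,0,12],[0,0,22],[0,0,26],[0,0,26],[0,0,26],[0,0,22],[0,0,16],[0,0,8]],"rotation":[[0,0,0],[0,0,0],[0,0,0],[0,0,0],[0,0,0],[0,0,0],[0,0,0],[0,0,0]],"claw":[1,1,1,1,1,1,1,1]}'
cat > snap.py <<'E'
from h import *; import sys,pickle
n=sys.argv[1]
o=robot.get_obs(); print(o["tool_pos"].__repr__(),o["ee_rot"],o["joint_positions"],o["wrist_force"])
w=robot.snapshot("wrist"); cv2.imwrite(f"pics/w{n}.png",w["color"][:,:,::-1])
pickle.dump((w,o),open(f"w{n}.pkl","wb"))
E
python3 snap.py 3
```

```text
time: 8.4
tool_pos: [0.4466, 0.0098, 0.3615]
ee_rot: [3.141, 0.0, -1.305]
wrist_force: [-0.7, -1.2, -3.4]
width: 0.0131
time: 9.4
tool_pos: [0.3308, 0.3049, 0.3615]
ee_rot: [3.141, 0.0, -1.298]
wrist_force: [0.4, -0.6, -2.4]
width: 0.0138
time: 10.4
tool_pos: [0.3321, 0.3028, 0.2023]
ee_rot: [3.14, -0.001, -1.301]
wrist_force: [-0.3, 0.0, -3.4]
width: 0.014
array([0.33213257, 0.30277492, 0.20228247]) [ 3.14019286e+00 -7.45865366e-04 -1.30083442e+00] [ 6.13100406e-01 -1.37386865e-01  1.59666307e+00 -2.32919964e-04
  1.68388557e+00  1.91390924e+00] [-0.25903362  0.0359345  -3.4064625 ]
```

View pics/w3.png

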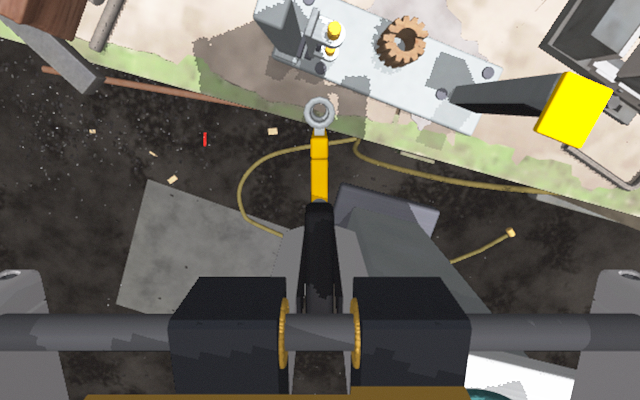

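```bash
python3 - <<'E'
from h import *; import pickle
w,o=pickle.load(open("w3.pkl","rb"))
crop(w,290,5,370,135,6,"pics/w3c.png")
E
```

```text
(no output)
```

View pics/w3c.png

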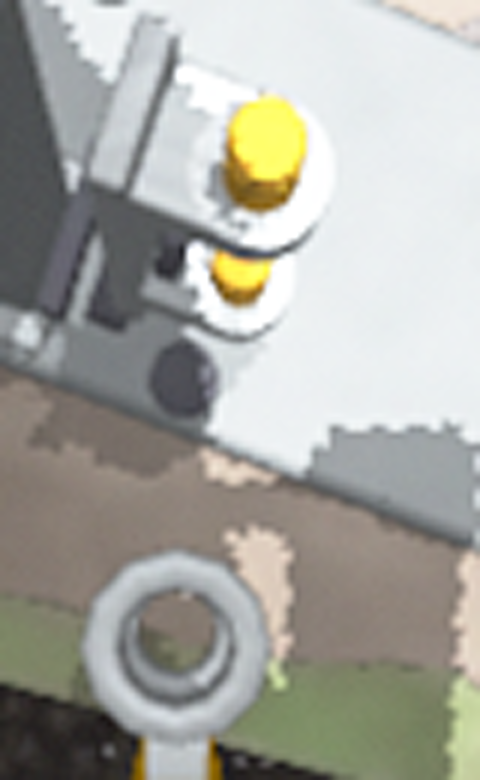

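```bash
python3 - <<'E'
from h import *; import pickle
w,o=pickle.load(open("w3.pkl","rb")); C=cam(w)
P=lambda u,v:((u+.5)/6+290-.5,(v+.5)/6+5-.5)
k=onplane(C,P(177,645),.1736); print("kn",k)
# inner far rim of the bore bottom for check
for z in (.143,.147,.151): print("pin",z,onplane(C,P(269,129),z))
# shoulder disc upper arm end: edge lower right; arm end arc center
p=onplane(C,P(269,129),.147); d=(p-k)[:2]
Rt=R.from_euler('xyz',o["ee_rot"]).as_matrix()
print("d",d,"tool",Rt.T@np.array([d[0],d[1],0])*1000)
y=-1.3008; kn=o["tool_pos"]-.0
print("TCP->kn tool", Rt.T@(k-o["tool_pos"])*1000)
# pin base on shoulder & lower pin
print("lpin", onplane(C,P(242,262),.067), onplane(C,P(180,647),.1736))
print(cam(w)[1], o["tool_pos"])
E
```

```text
kn [0.39812541 0.32123827 0.1736    ]
pin 0.143 [0.45113801 0.32583336 0.143     ]
pin 0.147 [0.45033228 0.32578494 0.147     ]
pin 0.151 [0.44952654 0.32573651 0.151     ]
d [0.05220686 0.00454666] tool [  9.5413046  -51.52851741  -0.06501259]
TCP->kn tool [ -0.21608033 -68.56681382  28.58636205]
lpin [0.44887658 0.3256286  0.067     ] [0.39802053 0.32090391 0.1736    ]
[0.40303103 0.32294194 0.38182358] [0.33213257 0.30277492 0.20228247]
```

```bash
python3 -m handwheel '{"delta_pos":[[1.2,-7,0],[1.2,-7,0],[1.2,-7,0],[1.2,-7,0],[1.2,-7,0],[1.2,-6.5,0],[1.2,-6,0],[1.2,-4,0]],"rotation":[[0,0,0],[0,0,0],[0,0,0],[0,0,0],[0,0,0],[0,0,0],[0,0,0],[0,0,0]],"claw":[1,1,1,1,1,1,1,1]}'
python3 snap.py 4
python3 - <<'E'
from h import *; import pickle
w,o=pickle.load(open("w4.pkl","rb"))
crop(w,285,80,365,140,9,"pics/w4c.png")
E
```

```text
time: 11.45
tool_pos: [0.385, 0.3082, 0.2034]
ee_rot: [3.141, 0.0, -1.3]
wrist_force: [-0.4, -0.6, -3.3]
width: 0.0135
array([0.38500042, 0.30817909, 0.20341612]) [ 3.14149846e+00  1.74527459e-05 -1.30005169e+00] [ 5.59967585e-01 -3.95027111e-02  1.50418764e+00  4.38409621e-05
  1.67699303e+00  1.86002392e+00] [-0.41653741 -0.6185617  -3.31375564]
```

View pics/w4c.png

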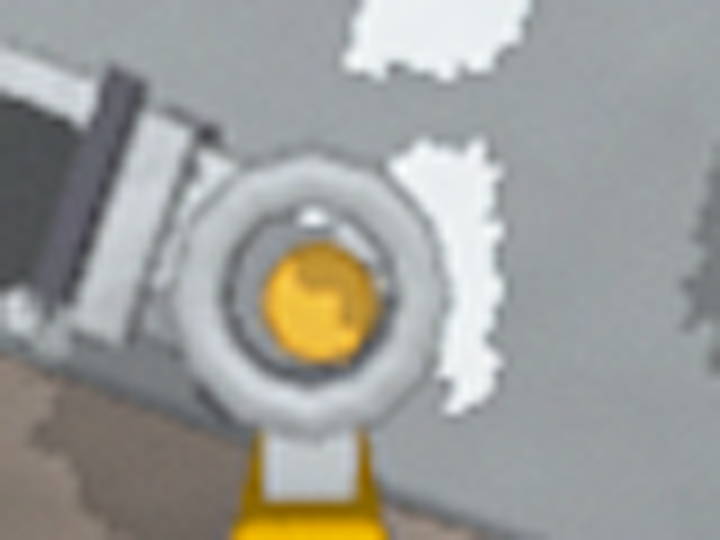

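```bash
python3 - <<'E'
from h import *; import pickle
w,o=pickle.load(open("w4.pkl","rb")); C=cam(w)
P=lambda u,v:((u+.5)/9+285-.5,(v+.5)/9+80-.5)
Rt=R.from_euler('xyz',o["ee_rot"]).as_matrix()
k=onplane(C,P(309,294),.1747)
for z in (.144,.147,.150):
    p=onplane(C,P(321,302),z); print(z,p,Rt.T@np.r_[(p-k)[:2],0]*1000)
print(k)
# expected pin px if concentric
print(C[1]-k)
E
```

```text
0.144 [0.4498652  0.32555558 0.144     ] [9.10837811e-01 1.31963711e+00 1.08411212e-04]
0.147 [0.44993835 0.32558859 0.147     ] [8.98588150e-01 1.24032211e+00 1.01153648e-04]
0.15 [0.4500115  0.32562161 0.15      ] [8.86338488e-01 1.16100710e+00 9.38960835e-05]
[0.45089316 0.32678617 0.1747    ]
[0.00480086 0.00140025 0.20835099]
```

```bash
python3 -m handwheel '{"delta_pos":[[0.9,1.2,0],[0,0,0],[0,0,2],[0,0,2],[0,0,2],[0,0,1.5],[0,0,1],[0,0,0]],"rotation":[[0,0,0],[0,0,0],[0,0,0],[0,0,0],[0,0,0],[0,0,0],[0,0,0],[0,0,0]],"claw":[1,1,1,1,1,1,1,1]}'
python3 snap.py 5
python3 - <<'E'
from h import *; import pickle
w,o=pickle.load(open("w5.pkl","rb"))
crop(w,285,80,365,140,9,"pics/w5c.png")
E
```

```text
time: 12.5
tool_pos: [0.3837, 0.307, 0.1949]
ee_rot: [3.141, 0.0, -1.3]
wrist_force: [0.5, 0.2, -3.1]
width: 0.0137
array([0.38367751, 0.30696152, 0.19487522]) [ 3.14146443e+00  7.64925451e-06 -1.29999679e+00] [ 5.59293499e-01 -4.15772426e-02  1.52302590e+00  4.39903329e-05
  1.66026474e+00  1.85929421e+00] [ 0.51130429  0.17543286 -3.14471803]
```

View pics/w5c.png

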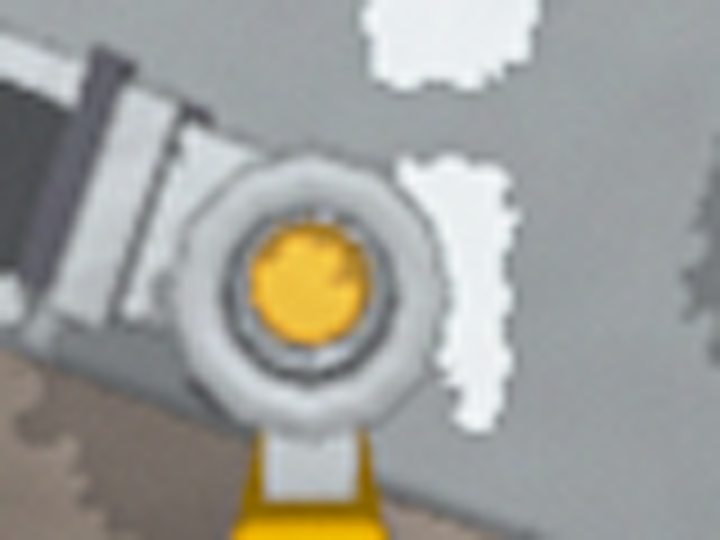

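```bash
python3 - <<'E'
from h import *; import pickle
w,o=pickle.load(open("w5.pkl","rb")); C=cam(w)
P=lambda u,v:((u+.5)/9+285-.5,(v+.5)/9+80-.5)
Rt=R.from_euler('xyz',o["ee_rot"]).as_matrix()
k=onplane(C,P(309,294),.1662)
for z in (.144,.147,.150):
    p=onplane(C,P(309,284),z); print(z,p,Rt.T@np.r_[(p-k)[:2],0]*1000)
E
```

```text
0.144 [0.44974798 0.325618   0.144     ] [ 6.25274337e-03 -1.70223256e-01 -2.18747760e-05]
0.147 [0.44980827 0.32563571 0.147     ] [ 5.31449670e-03 -2.33050835e-01 -2.99236912e-05]
0.15 [0.44986856 0.32565342 0.15      ] [ 4.37625003e-03 -2.95878413e-01 -3.79726065e-05]
```

```bash
python3 -m handwheel '{"delta_pos":[[0,-0.2,1],[0,0,1],[0,0,1],[0,0,1],[0,0,1],[0,0,1],[0,0,1],[0,0,0]],"rotation":[[0,0,0],[0,0,0],[0,0,0],[0,0,0],[0,0,0],[0,0,0],[0,0,0],[0,0,0]],"claw":[1,1,1,1,1,1,1,1]}'
```

```text
time: 13.55
tool_pos: [0.3838, 0.307, 0.1879]
ee_rot: [3.141, -0.0, -1.3]
wrist_force: [-0.1, -0.4, -3.2]
width: 0.0134
```

```bash
python3 -m handwheel '{"delta_pos":[[0,0,1],[0,0,1],[0,0,1],[0,0,1],[0,0,1],[0,0,1],[0,0,0],[0,0,0]],"rotation":[[0,0,0],[0,0,0],[0,0,0],[0,0,0],[0,0,0],[0,0,0],[0,0,0],[0,0,0]],"claw":[1,1,1,1,1,1,1,1]}'
python3 snap.py 6
python3 - <<'E'
from h import *; import pickle
w,o=pickle.load(open("w6.pkl","rb"))
crop(w,285,80,365,140,9,"pics/w6c.png")
E
```

```text
time: 14.55
tool_pos: [0.3839, 0.307, 0.182]
ee_rot: [-3.141, 0.0, -1.3]
wrist_force: [-0.1, -0.4, -3.0]
width: 0.0136
array([0.38393495, 0.3070448 , 0.18204086]) [-3.14144600e+00  8.34649968e-05 -1.29998949e+00] [ 5.59162296e-01 -3.76989535e-02  1.54464701e+00  3.83921691e-05
  1.63448027e+00  1.85915424e+00] [-0.10288543 -0.4111204  -2.95003335]
```

View pics/w6c.png

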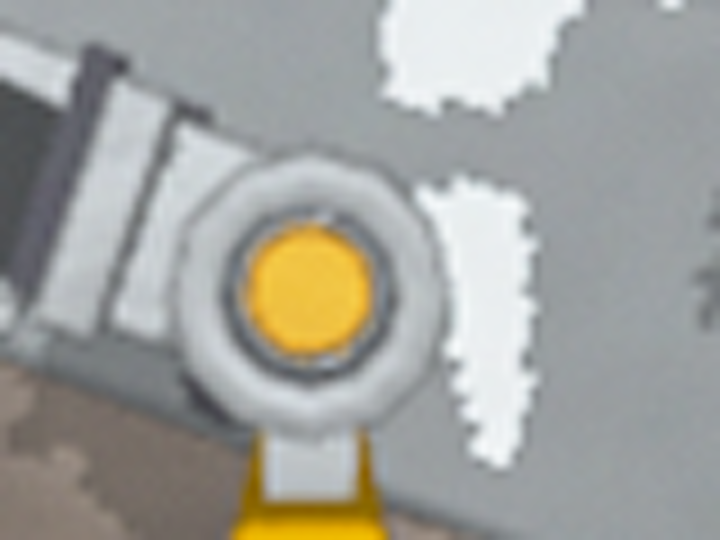

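Pin sits centred in the bore. I'll keep lowering in 0.6 mm steps until the force shows the shoulder.

```bash
python3 -m handwheel '{"delta_pos":[[0,0,0.6],[0,0,0.6],[0,0,0.6],[0,0,0.5],[0,0,0.4],[0,0,0.3],[0,0,0],[0,0,0]],"rotation":[[0,0,0],[0,0,0],[0,0,0],[0,0,0],[0,0,0],[0,0,0],[0,0,0],[0,0,0]],"claw":[1,1,1,1,1,1,1,1]}'
```

```text
time: 15.6
tool_pos: [0.3839, 0.307, 0.179]
ee_rot: [-3.141, 0.0, -1.3]
wrist_force: [0.9, -0.1, -3.4]
width: 0.0136
```

```bash
python3 -m handwheel '{"delta_pos":[[0,0,0.3],[0,0,0.3],[0,0,0.3],[0,0,0.2],[0,0,0],[0,0,0],[0,0,0],[0,0,0]],"rotation":[[0,0,0],[0,0,0],[0,0,0],[0,0,0],[0,0,0],[0,0,0],[0,0,0],[0,0,0]],"claw":[1,1,1,1,1,1,1,1]}'
```

```text
time: 16.6
tool_pos: [0.3839, 0.307, 0.1779]
ee_rot: [-3.142, 0.0, -1.3]
wrist_force: [-0.4, 0.3, -3.9]
width: 0.0135
```

```bash
python3 -m handwheel '{"delta_pos":[[0,0,0.3],[0,0,0.3],[0,0,0.2],[0,0,0.2],[0,0,0],[0,0,0],[0,0,0],[0,0,0]],"rotation":[[0,0,0],[0,0,0],[0,0,0],[0,0,0],[0,0,0],[0,0,0],[0,0,0],[0,0,0]],"claw":[1,1,1,1,1,1,1,1]}'
```

```text
time: 17.6
tool_pos: [0.3839, 0.307, 0.1769]
ee_rot: [-3.141, 0.0, -1.3]
wrist_force: [-0.1, 0.1, -3.7]
width: 0.0136
```

```bash
python3 -m handwheel '{"delta_pos":[[0,0,0.3],[0,0,0.3],[0,0,0.2],[0,0,0.2],[0,0,0],[0,0,0],[0,0,0],[0,0,0]],"rotation":[[0,0,0],[0,0,0],[0,0,0],[0,0,0],[0,0,0],[0,0,0],[0,0,0],[0,0,0]],"claw":[1,1,1,1,1,1,1,1]}'
```

```text
time: 18.6
tool_pos: [0.3839, 0.3071, 0.1762]
ee_rot: [-3.141, 0.0, -1.3]
wrist_force: [-1.5, 0.8, -0.4]
width: 0.0139
```

```bash
python3 -m handwheel '{"delta_pos":[[0,0,0.3],[0,0,0.3],[0,0,0.2],[0,0,0.2],[0,0,0],[0,0,0],[0,0,0],[0,0,0]],"rotation":[[0,0,0],[0,0,0],[0,0,0],[0,0,0],[0,0,0],[0,0,0],[0,0,0],[0,0,0]],"claw":[1,1,1,1,1,1,1,1]}'
```

```text
time: 19.6
tool_pos: [0.3839, 0.3071, 0.1759]
ee_rot: [-3.141, 0.0, -1.3]
wrist_force: [-3.3, -0.7, 6.8]
width: 0.0137
```

```bash
python3 - <<'E'
from h import *
s=robot.snapshot("side"); crop(s,215,130,315,270,5,"pics/s7.png")
E
```

```text
(no output)
```

View pics/s7.png

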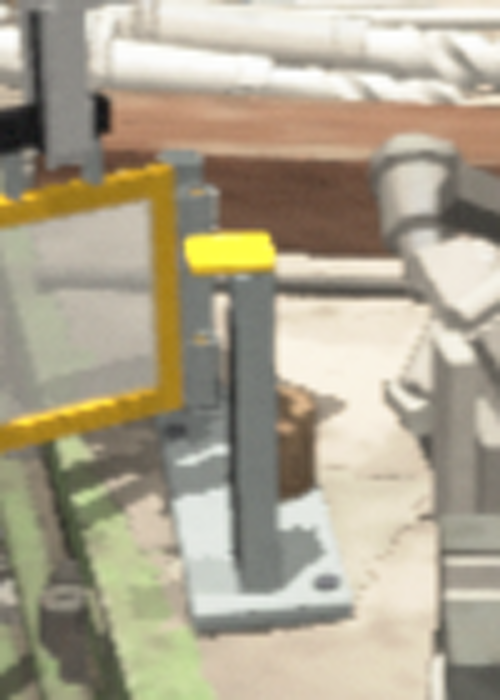

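```bash
python3 -m handwheel '{"delta_pos":[[0,0,-0.3],[0,0,-0.2],[0,0,0],[0,0,0],[0,0,0],[0,0,0],[0,0,0],[0,0,0]],"rotation":[[0,0,0],[0,0,0],[0,0,0],[0,0,0],[0,0,0],[0,0,0],[0,0,0],[0,0,0]],"claw":[1,1,1,0.55,0.55,0.55,0.55,0.55]}'
python3 snap.py 8
python3 - <<'E'
from h import *; import pickle
w,o=pickle.load(open("w8.pkl","rb"))
crop(w,285,80,365,140,9,"pics/w8c.png")
s=robot.snapshot("side"); crop(s,215,100,315,240,5,"pics/s8.png")
E
```

```text
time: 20.65
tool_pos: [0.3839, 0.307, 0.1753]
ee_rot: [-3.142, 0.0, -1.3]
wrist_force: [-0.2, 0.9, -0.4]
width: 0.0214
array([0.38394187, 0.30702008, 0.17529201]) [-3.14157404e+00  3.52277551e-05 -1.30004321e+00] [ 5.59118926e-01 -3.54566753e-02  1.55584887e+00  2.85160036e-05
  1.62117260e+00  1.85916357e+00] [-0.19775822  0.89215267 -0.39206584]
```

View pics/w8.png

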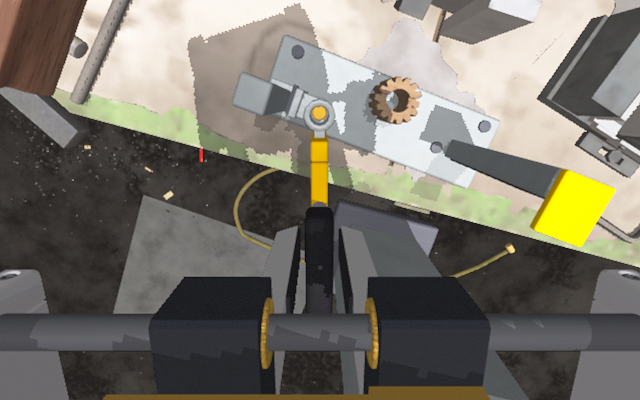

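View pics/s8.png

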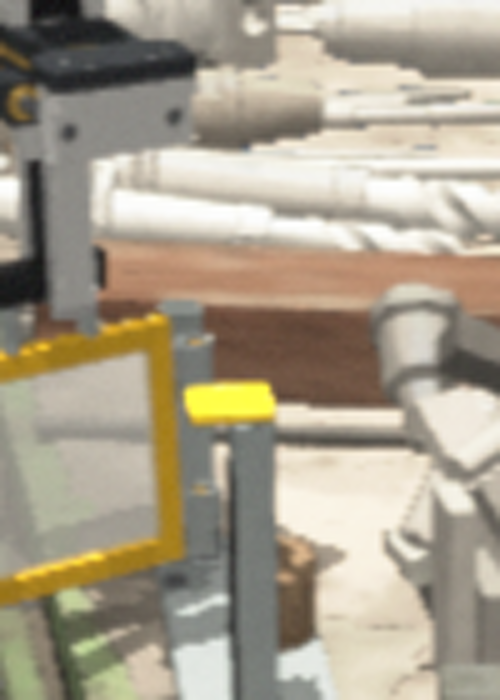

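```bash
python3 -m handwheel '{"delta_pos":[[4.1,-0.1,0],[5.2,-0.2,0],[5.2,-0.2,0],[5.2,-0.2,0],[5.2,-0.2,0],[5.2,-0.2,0],[5.2,-0.2,0],[4.1,-0.1,0]],"rotation":[[0,0,-0.06],[0,0,-0.076],[0,0,-0.076],[0,0,-0.076],[0,0,-0.076],[0,0,-0.076],[0,0,-0.076],[0,0,-0.06]],"claw":[0.55,0.55,0.55,0.55,0.55,0.55,0.55,0.55]}'
python3 snap.py 9
```

```text
time: 21.75
tool_pos: [0.4046, 0.274, 0.1755]
ee_rot: [-3.141, 0.0, -0.722]
wrist_force: [-0.4, -0.8, 0.3]
width: 0.0213
array([0.40459488, 0.27404123, 0.17550152]) [-3.14117801e+00  1.66852165e-04 -7.21926039e-01] [ 4.79037047e-01 -4.24109899e-02  1.56214674e+00  3.05840369e-04
  1.62153061e+00  1.20097868e+00] [-0.40531701 -0.82529102  0.32093385]
```

View pics/w9.png

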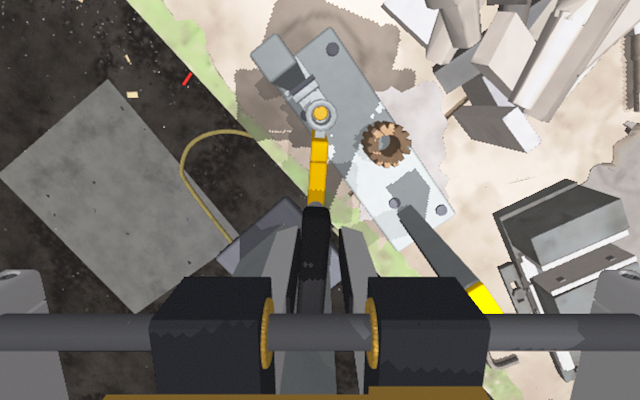

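```bash
python3 -m handwheel '{"delta_pos":[[4.1,-0.1,0],[5.2,-0.2,0],[5.2,-0.2,0],[5.2,-0.2,0],[5.2,-0.2,0],[4.8,-0.2,0],[4.1,-0.1,0],[2.8,-0.1,0]],"rotation":[[0,0,-0.06],[0,0,-0.076],[0,0,-0.076],[0,0,-0.076],[0,0,-0.076],[0,0,-0.07],[0,0,-0.06],[0,0,-0.04]],"claw":[0.55,0.55,0.55,0.55,0.55,0.55,0.55,0.55]}'
python3 snap.py 10
```

```text
time: 22.8
tool_pos: [0.437, 0.2581, 0.1754]
ee_rot: [3.142, 0.0, -0.19]
wrist_force: [-0.5, -0.1, 0.6]
width: 0.0211
array([0.43698742, 0.25812388, 0.17535584]) [ 3.14154186e+00  2.22116825e-04 -1.89501165e-01] [4.21732598e-01 5.07496986e-04 1.52031769e+00 8.59775858e-05
 1.62097852e+00 6.11238060e-01] [-0.45421884 -0.05490188  0.60006867]
```

View pics/w10.png

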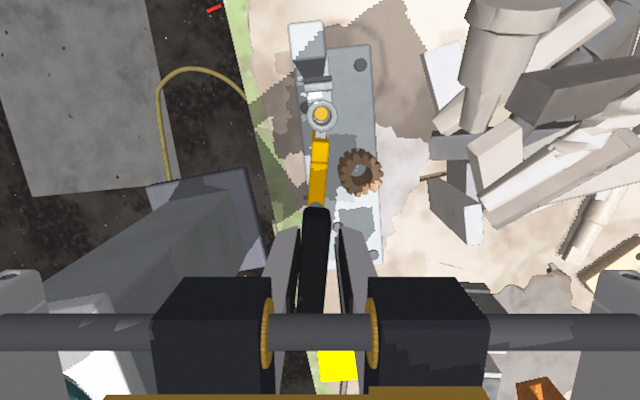

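```bash
python3 -m handwheel '{"delta_pos":[[1.4,0,0],[1.4,0,0],[1.4,0,0],[1.0,0,0],[1.0,0,0],[1.0,0,0],[0.7,0,0],[0,0,0]],"rotation":[[0,0,-0.02],[0,0,-0.02],[0,0,-0.02],[0,0,-0.015],[0,0,-0.015],[0,0,-0.015],[0,0,-0.01],[0,0,0]],"claw":[0.55,0.55,0.55,0.55,0.55,0.55,0.55,0.55]}'
python3 snap.py 11
```

```text
time: 23.85
tool_pos: [0.4449, 0.257, 0.1754]
ee_rot: [-3.142, -0.0, -0.075]
wrist_force: [-0.8, -0.1, 0.1]
width: 0.0211
array([0.44486481, 0.25699675, 0.17540114]) [-3.14151811e+00 -9.03481942e-05 -7.49885623e-02] [4.13450484e-01 1.41976774e-02 1.50644802e+00 2.34587950e-05
 1.62083220e+00 4.88440217e-01] [-0.76243059 -0.12972549  0.05932519]
```

View pics/w11.png

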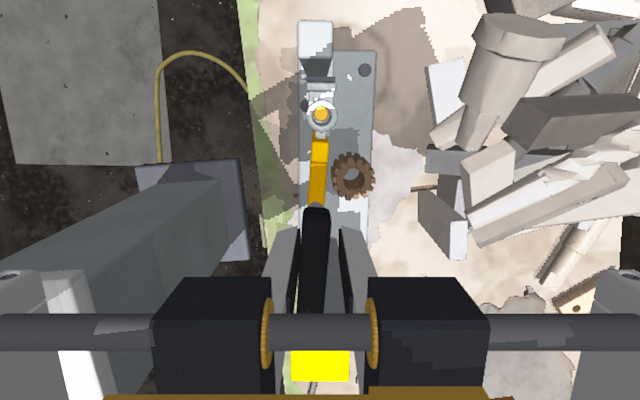

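```bash
python3 -m handwheel '{"delta_pos":[[0.7,0,0],[0.7,0,0],[0.5,0,0],[0.5,0,0],[0.4,0,0],[0.3,0,0],[0,0,0],[0,0,0]],"rotation":[[0,0,-0.01],[0,0,-0.01],[0,0,-0.008],[0,0,-0.008],[0,0,-0.005],[0,0,-0.005],[0,0,0],[0,0,0]],"claw":[0.55,0.55,0.55,0.55,0.55,0.55,0.55,0.55]}'
```

```text
time: 24.9
tool_pos: [0.4473, 0.257, 0.1754]
ee_rot: [-3.141, 0.001, -0.029]
wrist_force: [-4.1, 1.0, 1.7]
width: 0.0211
```

```bash
python3 -m handwheel '{"delta_pos":[[0.3,0,0],[0.3,0,0],[0.3,0,0],[0.2,0,0],[0,0,0],[0,0,0],[0,0,0],[0,0,0]],"rotation":[[0,0,-0.005],[0,0,-0.005],[0,0,-0.005],[0,0,0],[0,0,0],[0,0,0],[0,0,0],[0,0,0]],"claw":[0.55,0.55,0.55,0.55,0.55,0.55,0.55,0.55]}'
```

```text
time: 25.9
tool_pos: [0.4475, 0.2572, 0.1753]
ee_rot: [-3.141, 0.003, -0.013]
wrist_force: [-7.3, 1.1, 2.4]
width: 0.0213
```

```bash
python3 snap.py 12; python3 - <<'E'
from h import *;import pickle
w,o=pickle.load(open("w12.pkl","rb")); crop(w,250,80,400,400,1.8,"pics/w12c.png")
s=robot.snapshot("side"); crop(s,215,100,315,270,4.5,"pics/s12.png")
s=robot.snapshot("top"); crop(s,215,180,325,260,7,"pics/t12.png")
E
```

```text
array([0.44748699, 0.25716492, 0.17534349]) [-3.14108647  0.00326817 -0.0132913 ] [0.41047926 0.02157724 1.49906905 0.00180781 1.62371722 0.42386451] [-7.34140598  1.11818834  2.44967706]
```

View pics/w12c.png

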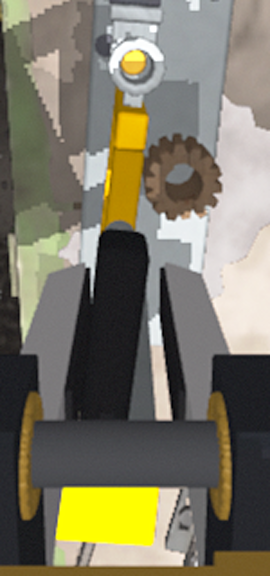

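View pics/s12.png

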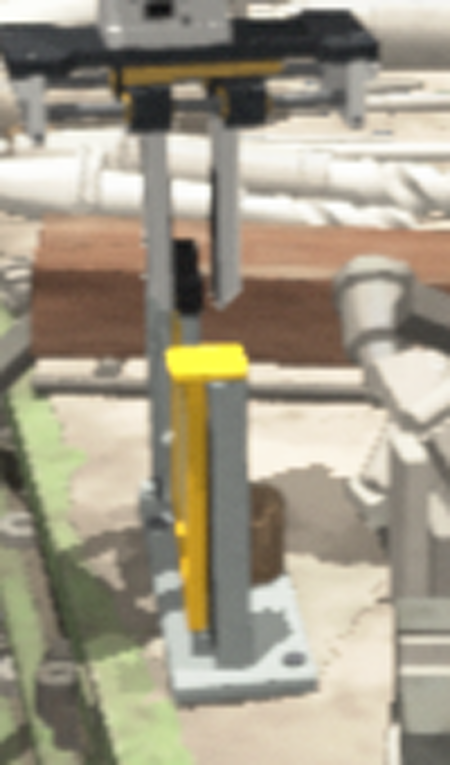

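View pics/t12.png

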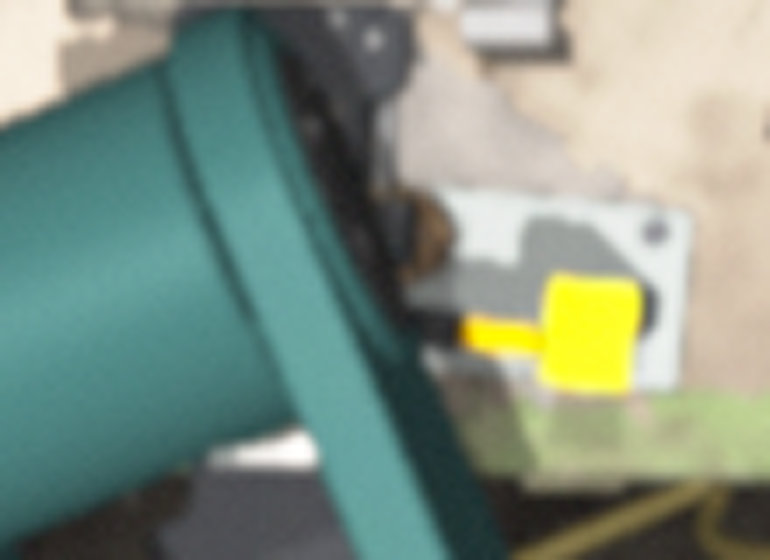

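```bash
python3 - <<'E'
from h import *;import pickle
s=robot.snapshot("top");T=cam(s); im=s["color"].astype(int)
m=(im[:,:,0]>170)&(im[:,:,2]<90)
P=lambda u,v:((u+.5)/7+215-.5,(v+.5)/7+180-.5)
for u in range(283,292):
    col=np.nonzero(m[210:250,u])[0]+210
    if len(col): print(u,col.min(),col.max(),onplane(T,(u,col.mean()),.1625))
tab=onplane(T,P(590,334),.178);print(tab)
w,o=pickle.load(open("w12.pkl","rb"));C=cam(w)
im=w["color"].astype(int); m=(im[:,:,0]>150)&(im[:,:,2]<60)&(im[:,:,1]>90)
for v in (140,150,160,170,180,190,200):
    c=np.nonzero(m[v,300:340])[0]+300
    if len(c): print(v,c.min(),c.max(),onplane(C,(c.mean(),v),.1625))
Q=lambda u,v:((u+.5)/1.8+250-.5,(v+.5)/1.8+80-.5)
print("kn",onplane(C,Q(137,65),.1475),"plate edges",[onplane(C,Q(*q),.012) for q in [(84,200),(88,90),(95,20),(222,90),(232,20)]])
E
```

```text
283 226 229 [0.43875955 0.21840959 0.1625    ]
284 226 229 [0.43878002 0.21601995 0.1625    ]
285 226 229 [0.43880049 0.21363025 0.1625    ]
286 226 229 [0.43882096 0.21124048 0.1625    ]
287 226 229 [0.43884142 0.20885065 0.1625    ]
288 227 229 [0.43767058 0.20644101 0.1625    ]
289 227 229 [0.43769103 0.20405129 0.1625    ]
290 227 229 [0.43771148 0.2016615  0.1625    ]
291 227 229 [0.43773194 0.19927165 0.1625    ]
[0.43977583 0.17934146 0.178     ]
150 312 331 [0.44835304 0.30652495 0.1625    ]
160 311 330 [0.44773225 0.30090078 0.1625    ]
170 310 328 [0.44703899 0.29519196 0.1625    ]
180 309 327 [0.44617632 0.2893976  0.1625    ]
190 308 326 [0.44574844 0.28350883 0.1625    ]
200 307 324 [0.44479403 0.27753443 0.1625    ]
kn [0.45117063 0.32457192 0.1475    ] plate edges [array([0.42252246, 0.24514516, 0.012     ]), array([0.42649487, 0.30695617, 0.012     ]), array([0.4312028 , 0.34344674, 0.012     ]), array([0.49950215, 0.30609185, 0.012     ]), array([0.5037627 , 0.34256264, 0.012     ])]
```

```bash
python3 -m handwheel '{"delta_pos":[[-0.3,0,0],[-0.3,0,0],[-0.3,0,0],[0,0,0],[0,0,0],[0,0,0],[0,0,0],[0,0,0]],"rotation":[[0,0,0],[0,0,0],[0,0,0],[0,0,0],[0,0,0],[0,0,0],[0,0,0],[0,0,0]],"claw":[0.55,0.55,0.55,0.55,0.3,0.1,0,0]}'
python3 -m handwheel '{"delta_pos":[[0,0,-3],[0,0,-8],[0,0,-12],[0,0,-16],[0,0,-18],[0,0,-20],[0,0,-20],[0,0,-12]],"rotation":[[0,0,0],[0,0,0],[0,0,0],[0,0,0],[0,0,0],[0,0,0],[0,0,0],[0,0,0]],"claw":[0,0,0,0,0,0,0,0]}'
python3 -m handwheel '{"delta_pos":[[-10,0,0],[-16,0,0],[-20,0,0],[-20,0,0],[-20,0,0],[-16,0,0],[-8,0,0],[0,0,0]],"rotation":[[0,0,0],[0,0,0],[0,0,0],[0,0,0],[0,0,0],[0,0,0],[0,0,0],[0,0,0]],"claw":[0,0,0,0,0,0,0,0]}'
python3 snap.py 13; python3 - <<'E'
from h import *;import pickle
s=robot.snapshot("side"); crop(s,215,120,315,270,5,"pics/s13.png")
s=robot.snapshot("top"); crop(s,215,180,325,260,7,"pics/t13.png")
E
```

```text
time: 27.1
tool_pos: [0.4485, 0.2567, 0.1754]
ee_rot: [3.142, -0.001, -0.014]
wrist_force: [-0.4, 0.2, -0.1]
width: 0.047
time: 28.1
tool_pos: [0.4485, 0.257, 0.2868]
ee_rot: [-3.14, -0.003, -0.014]
wrist_force: [0.2, 0.1, -0.1]
width: 0.0469
time: 29.1
tool_pos: [0.3378, 0.2585, 0.2846]
ee_rot: [-3.141, -0.001, -0.013]
wrist_force: [-0.0, 0.6, -0.7]
width: 0.0468
array([0.33780681, 0.2584646 , 0.2846316 ]) [-3.14118837e+00 -8.69777475e-04 -1.34365326e-02] [ 5.19724758e-01 -1.94696427e-01  1.48390778e+00 -9.77245689e-05
  1.85142676e+00  5.33134004e-01] [-0.02540983  0.63779994 -0.66010547]
```

View pics/w13.png

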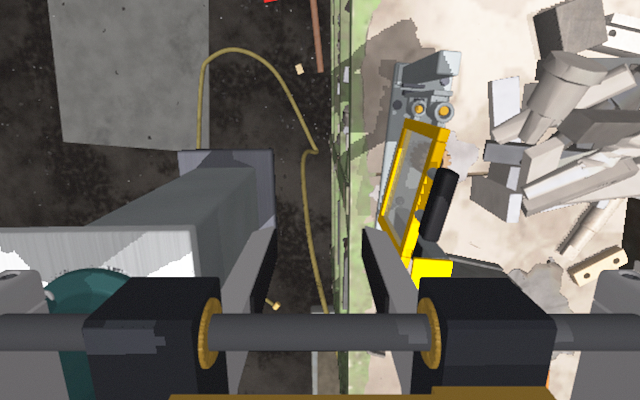

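View pics/s13.png

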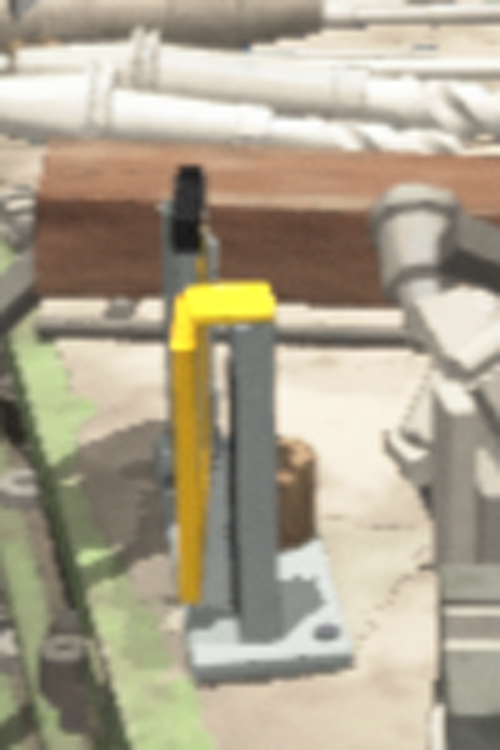

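View pics/t13.png

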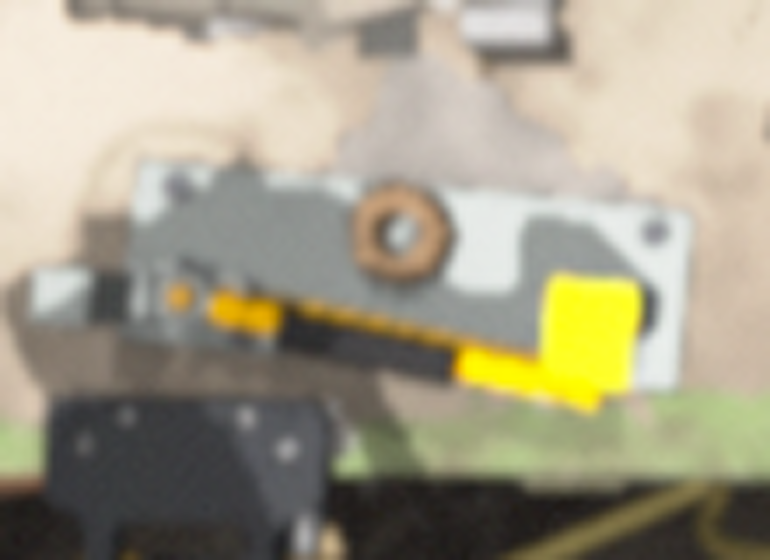

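```bash
cat > ang.py <<'E'
from h import *
s=robot.snapshot("top");T=cam(s); im=s["color"].astype(int)
m=(im[:,:,0]>170)&(im[:,:,2]<90)&(im[:,:,1]>100)
pts=[]
for u in range(246,300):
    col=np.nonzero(m[218:240,u])[0]+218
    if 2<=len(col)<=6: pts.append(onplane(T,(u,col.mean()),.1625)[:2])
pts=np.array(pts); a=np.polyfit(pts[:,1],pts[:,0],1); print("yaw",-np.arctan(a[0]),len(pts), "x at free end y=.18",np.polyval(a,.18))
dark=(im.max(2)<70); dark[:222]=0;dark[236:]=0;dark[:,:252]=0;dark[:,282:]=0
v,u=np.nonzero(dark); q=np.array([onplane(T,p,.2045)[:2] for p in zip(u,v)])
b=np.polyfit(q[:,1],q[:,0],1); print("bar yaw",-np.arctan(b[0]),q.mean(0)); c=q.mean(0); print("hinge->bar",-np.arctan2(.4505-c[0],.3245-c[1]))
E
python3 ang.py
```

```text
yaw -0.19799578920508834 21 x at free end y=.18 0.42198866724514794
bar yaw -0.18675241342168564 [0.43774947 0.26685562]
hinge->bar -0.2176878731648218
```

```bash
python3 ang.py; python3 -m handwheel '{"delta_pos":[[6.5,2.5,0],[6.5,2.5,0],[6.5,2.5,0],[6.5,2.5,0],[6.5,2.5,0],[6.5,2.5,0],[6.5,2.5,0],[6.5,2.5,0]],"rotation":[[0,0,0],[0,0,0],[0,0,0],[0,0,0],[0,0,0],[0,0,0],[0,0,0],[0,0,0.098]],"claw":[1,1,1,1,1,1,1,1]}'
python3 -m handwheel '{"delta_pos":[[0,0,10],[0,0,14],[0,0,16],[0,0,16],[0,0,16],[0,0,14],[0,0,8],[0,0,3.5]],"rotation":[[0,0,0],[0,0,0],[0,0,0],[0,0,0],[0,0,0],[0,0,0],[0,0,0],[0,0,0]],"claw":[1,1,1,1,1,1,1,1]}'
python3 snap.py 14; python3 ang.py
```

```text
yaw -0.19576416529856103 21 x at free end y=.18 0.4221380775588993
bar yaw -0.14214946218707583 [0.43795428 0.26714479]
hinge->bar -0.2153455023350767
time: 30.35
tool_pos: [0.3903, 0.2374, 0.2844]
ee_rot: [-3.142, -0.0, -0.115]
wrist_force: [0.2, 0.3, -1.0]
width: 0.0005
time: 31.35
tool_pos: [0.3897, 0.2376, 0.1864]
ee_rot: [3.141, 0.0, -0.112]
wrist_force: [-0.5, 0.0, -1.0]
width: 0.0008
array([0.38974571, 0.2376217 , 0.18639961]) [ 3.14147740e+00  3.06493721e-04 -1.11952727e-01] [ 4.23150708e-01 -1.18477134e-01  1.61121199e+00  5.73255663e-05
  1.64918022e+00  5.35107897e-01] [-0.50753537  0.00187745 -0.98107815]
yaw -0.20849934024876163 16 x at free end y=.18 0.42141509611582506
bar yaw -0.4506842660943082 [0.43602535 0.24873445]
hinge->bar -0.188770541930752
```

View pics/w14.png

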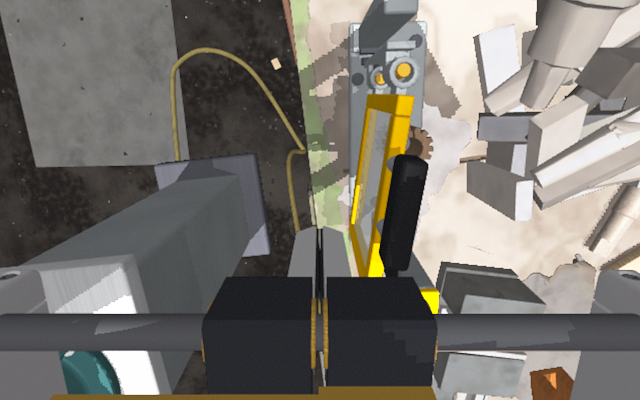

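```bash
python3 -m handwheel '{"delta_pos":[[3,0,0],[4,0,0],[4,0,0],[4,0,0],[3,0,0],[2,0,0],[2,0,0],[2,0,0]],"rotation":[[0,0,0],[0,0,0],[0,0,0],[0,0,0],[0,0,0],[0,0,0],[0,0,0],[0,0,0]],"claw":[1,1,1,1,1,1,1,1]}'
python3 -m handwheel '{"delta_pos":[[1,0,0],[1,0,0],[0.6,0,0],[0.6,0,0],[0.6,0,0],[0.4,0,0],[0.4,0,0],[0.2,0,0]],"rotation":[[0,0,0],[0,0,0],[0,0,0],[0,0,0],[0,0,0],[0,0,0],[0,0,0],[0,0,0]],"claw":[1,1,1,1,1,1,1,1]}'; python3 ang.py | head -1
```

```text
time: 32.45
tool_pos: [0.4137, 0.2349, 0.1869]
ee_rot: [3.142, 0.0, -0.112]
wrist_force: [-0.0, -0.4, -0.2]
width: 0.0005
time: 33.45
tool_pos: [0.4185, 0.2344, 0.1869]
ee_rot: [-3.141, -0.0, -0.112]
wrist_force: [-0.7, -0.2, 0.2]
width: 0.0005
yaw -0.11552434120824762 8 x at free end y=.18 0.4325224122366328
```

```bash
python3 -m handwheel '{"delta_pos":[[0.4,0,0],[0.4,0,0],[0.3,0,0],[0.3,0,0],[0.3,0,0],[0.2,0,0],[0,0,0],[0,0,0]],"rotation":[[0,0,0],[0,0,0],[0,0,0],[0,0,0],[0,0,0],[0,0,0],[0,0,0],[0,0,0]],"claw":[1,1,1,1,1,1,1,1]}'; python3 ang.py | head -1
```

```text
time: 34.5
tool_pos: [0.4203, 0.2342, 0.1869]
ee_rot: [-3.142, -0.0, -0.112]
wrist_force: [0.4, 0.3, 0.9]
width: 0.0007
yaw -0.16172290901328853 8 x at free end y=.18 0.43311647765907363
```

```bash
python3 -m handwheel '{"delta_pos":[[0.3,0,0],[0.3,0,0],[0.3,0,0],[0.3,0,0],[0.3,0,0],[0.2,0,0],[0,0,0],[0,0,0]],"rotation":[[0,0,0],[0,0,0],[0,0,0],[0,0,0],[0,0,0],[0,0,0],[0,0,0],[0,0,0]],"claw":[1,1,1,1,1,1,1,1]}'; python3 ang.py | head -1
```

```text
time: 35.55
tool_pos: [0.4217, 0.2341, 0.1869]
ee_rot: [-3.142, 0.001, -0.112]
wrist_force: [-2.5, 0.2, 1.0]
width: 0.0006
yaw -0.06317250047571989 8 x at free end y=.18 0.4369764536355351
```

```bash
python3 -m handwheel '{"delta_pos":[[0.3,0,0],[0.3,0,0],[0,0,0],[0,0,0],[0,0,0],[0,0,0],[0,0,0],[0,0,0]],"rotation":[[0,0,0],[0,0,0],[0,0,0],[0,0,0],[0,0,0],[0,0,0],[0,0,0],[0,0,0]],"claw":[1,1,1,1,1,1,1,1]}'; python3 snap.py 15
python3 - <<'E'
from h import *
s=robot.snapshot("side"); crop(s,215,120,315,270,5,"pics/s15.png")
E
```

```text
time: 36.6
tool_pos: [0.4219, 0.234, 0.1869]
ee_rot: [3.142, 0.002, -0.112]
wrist_force: [-4.9, -1.2, 2.5]
width: 0.0004
array([0.42191616, 0.23404185, 0.18687587]) [ 3.14158587e+00  1.51947113e-03 -1.11703419e-01] [ 3.88343854e-01 -5.86244508e-02  1.55511485e+00  7.24653750e-04
  1.64643892e+00  5.00101547e-01] [-4.90173046 -1.15546377  2.49506705]
```

View pics/s15.png

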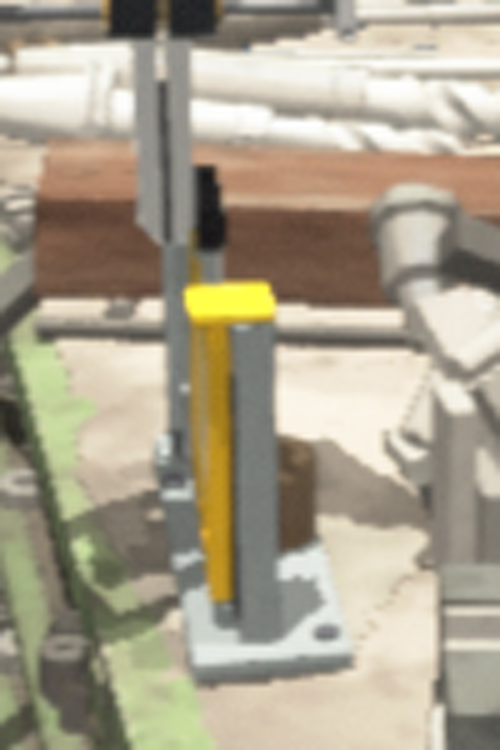

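View pics/w15.png

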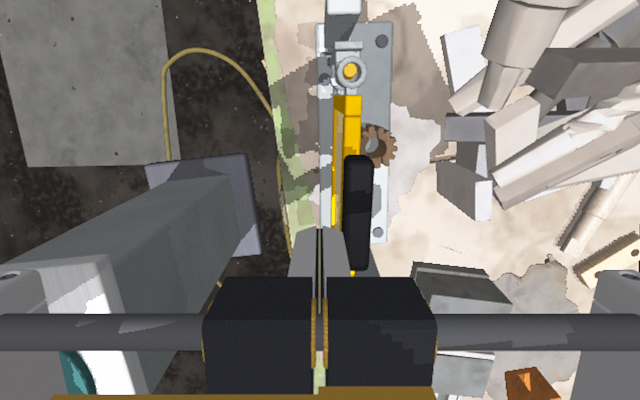

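```bash
python3 -m handwheel '{"delta_pos":[[-0.1,0,0],[-0.1,0,0],[-0.1,0,0],[-0.1,0,0],[-0.1,0,0],[-0.1,0,0],[-0.1,0,0],[-0.1,0,0]],"rotation":[[0,0,0],[0,0,0],[0,0,0],[0,0,0],[0,0,0],[0,0,0],[0,0,0],[0,0,0]],"claw":[1,1,1,1,1,1,1,1]}'; python3 ang.py|head -1;  python3 -m handwheel '{"delta_pos":[[-0.2,0,0],[-0.2,0,0],[-0.2,0,0],[-0.2,0,0],[-0.2,0,0],[-0.2,0,0],[-0.2,0,0],[-0.2,0,0]],"rotation":[[0,0,0],[0,0,0],[0,0,0],[0,0,0],[0,0,0],[0,0,0],[0,0,0],[0,0,0]],"claw":[1,1,1,1,1,1,1,1]}'; python3 ang.py|head -1;  python3 snap.py 16
python3 - <<'E'
from h import *
s=robot.snapshot("side"); crop(s,215,120,315,270,5,"pics/s16.png")
E
```

```text
time: 37.7
tool_pos: [0.4219, 0.234, 0.1869]
ee_rot: [-3.141, -0.0, -0.112]
wrist_force: [-5.6, -0.4, 1.6]
width: 0.0004
yaw -0.13917436105983097 8 x at free end y=.18 0.43488724501713
time: 38.75
tool_pos: [0.4204, 0.2342, 0.1869]
ee_rot: [-3.141, -0.0, -0.112]
wrist_force: [0.3, -0.4, -0.9]
width: 0.0002
yaw -0.14448079362283042 8 x at free end y=.18 0.43371056554829635
array([0.42033597, 0.23422803, 0.18692427]) [-3.14145204e+00 -3.38238545e-04 -1.11990229e-01] [ 3.90516218e-01 -6.28299008e-02  1.55899735e+00 -3.97845993e-05
  1.64506106e+00  5.02503465e-01] [-0.32872145 -0.4957546  -0.504226  ]
```

View pics/s16.png

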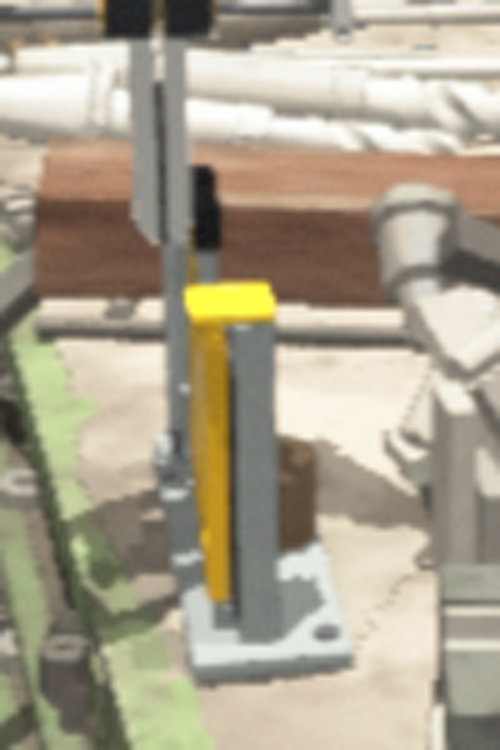

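View pics/w16.png

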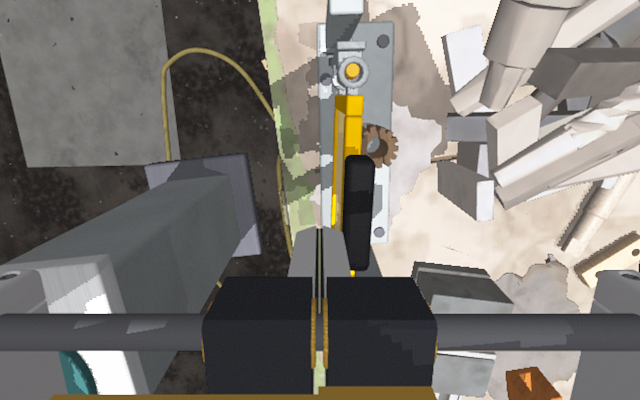

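```bash
python3 -m handwheel '{"delta_pos":[[-0.3,0,0],[-0.3,0,0],[-0.3,0,0],[-0.4,0,0],[-0.4,0,0],[-0.4,0,0],[-0.4,0,0],[-0.5,0,0]],"rotation":[[0,0,0],[0,0,0],[0,0,0],[0,0,0],[0,0,0],[0,0,0],[0,0,0],[0,0,0]],"claw":[1,1,1,1,1,1,1,1]}'; python3 snap.py 17;python3 -m handwheel '{"delta_pos":[[-0.5,0,0],[-0.5,0,0],[-0.5,0,0],[-0.5,0,0],[-1,0,0],[-1,0,0],[-1,0,0],[-1,0,0]],"rotation":[[0,0,0],[0,0,0],[0,0,0],[0,0,0],[0,0,0],[0,0,0],[0,0,0],[0,0,0]],"claw":[1,1,1,1,1,1,1,1]}'; python3 snap.py 18
python3 - <<'E'
import cv2,numpy as np
a=[cv2.imread(f"pics/w{i}.png")[50:300,280:420] for i in (15,16,17,18)]
cv2.imwrite("pics/cmp.png",cv2.resize(np.hstack(a),None,fx=1.4,fy=1.4))
E
```

```text
time: 39.9
tool_pos: [0.4172, 0.2346, 0.1869]
ee_rot: [-3.142, -0.0, -0.112]
wrist_force: [-0.3, -0.3, 0.4]
width: 0.0005
array([0.41723431, 0.23456386, 0.18689916]) [-3.14150089e+00 -7.79106927e-05 -1.11984199e-01] [ 3.93593679e-01 -6.83940558e-02  1.56428734e+00  4.26722509e-05
  1.64558676e+00  5.05581066e-01] [-0.26631425 -0.33731035  0.40414776]
time: 40.95
tool_pos: [0.4112, 0.2352, 0.1869]
ee_rot: [-3.141, 0.0, -0.112]
wrist_force: [-0.4, 0.6, 0.4]
width: 0.0005
array([0.41120859, 0.23523894, 0.18687697]) [-3.14149780e+00  9.85586506e-06 -1.11986164e-01] [ 3.99801326e-01 -7.94759626e-02  1.57468665e+00  8.77785861e-05
  1.64634410e+00  5.11794117e-01] [-0.43754998  0.55231414  0.43000182]
```

View pics/cmp.png

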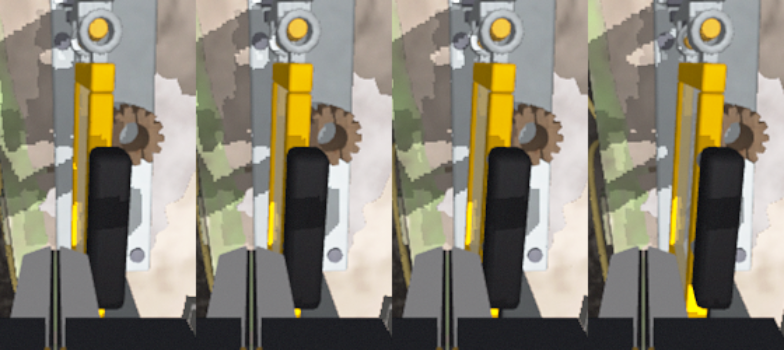

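```bash
python3 -m handwheel '{"delta_pos":[[-2,0,0],[-4,0,0],[-6,0,0],[-8,0,0],[-8,0,0],[-8,0,0],[-6,0,0],[-4,0,0]],"rotation":[[0,0,0],[0,0,0],[0,0,0],[0,0,0],[0,0,0],[0,0,0],[0,0,0],[0,0,0]],"claw":[1,1,1,1,1,1,1,1]}'; python3 snap.py 19
python3 - <<'E'
from h import *
s=robot.snapshot("side"); crop(s,215,120,315,270,5,"pics/s19.png")
s=robot.snapshot("top"); crop(s,215,180,325,260,7,"pics/t19.png")
E
python3 ang.py
```

```text
time: 42.0
tool_pos: [0.3652, 0.2404, 0.187]
ee_rot: [-3.141, -0.0, -0.112]
wrist_force: [1.0, -0.2, -1.0]
width: 0.0002
array([0.36519412, 0.24043341, 0.18695617]) [-3.14142998e+00 -2.74918827e-04 -1.11744558e-01] [ 4.52431570e-01 -1.63503271e-01  1.64952860e+00 -9.57306914e-06
  1.65524802e+00  5.64175297e-01] [ 0.99049238 -0.23036494 -0.96650517]
yaw -0.13333314697726503 11 x at free end y=.18 0.4320560929353937
bar yaw -0.15301492189807375 [0.43499137 0.26375986]
hinge->bar -0.24998656634219565
```

View pics/t19.png

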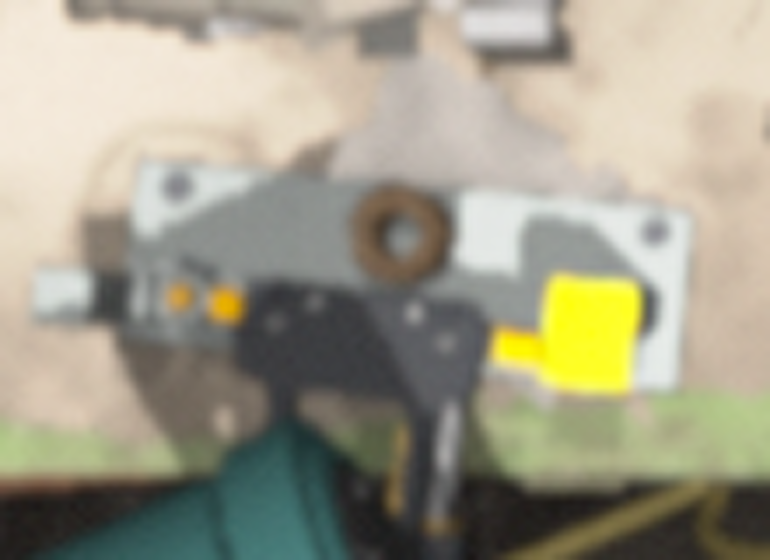

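View pics/s19.png

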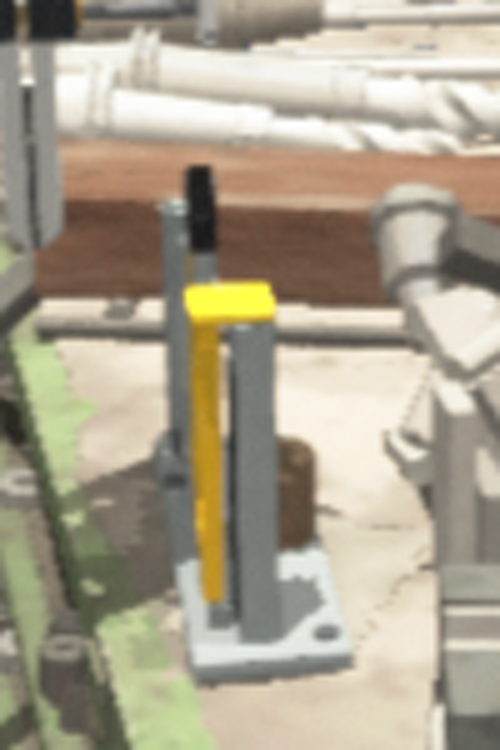

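```bash
python3 -m handwheel '{"delta_pos":[[-8,0,0],[-8,0,-6],[-8,0,-10],[-8,0,-12],[-8,0,-12],[-8,0,-12],[-6,0,-10],[-4,0,-6]],"rotation":[[0,0,0],[0,0,0],[0,0,0],[0,0,0],[0,0,0],[0,0,0],[0,0,0],[0,0,0]],"claw":[1,1,1,1,1,1,1,1]}'
python3 - <<'E'
from h import *
s=robot.snapshot("top"); crop(s,215,180,325,260,7,"pics/t20.png")
s=robot.snapshot("side"); crop(s,180,120,440,380,2.3,"pics/s20.png")
E
python3 ang.py
```

```text
time: 43.2
tool_pos: [0.3077, 0.247, 0.2558]
ee_rot: [-3.141, -0.001, -0.112]
wrist_force: [-0.4, 1.3, 0.4]
width: 0.0007
yaw -0.13435946081030123 21 x at free end y=.18 0.4318303472579974
bar yaw 0.04820311417903522 [0.44350021 0.26375123]
hinge->bar -0.1147192117026766
```

View pics/t20.png

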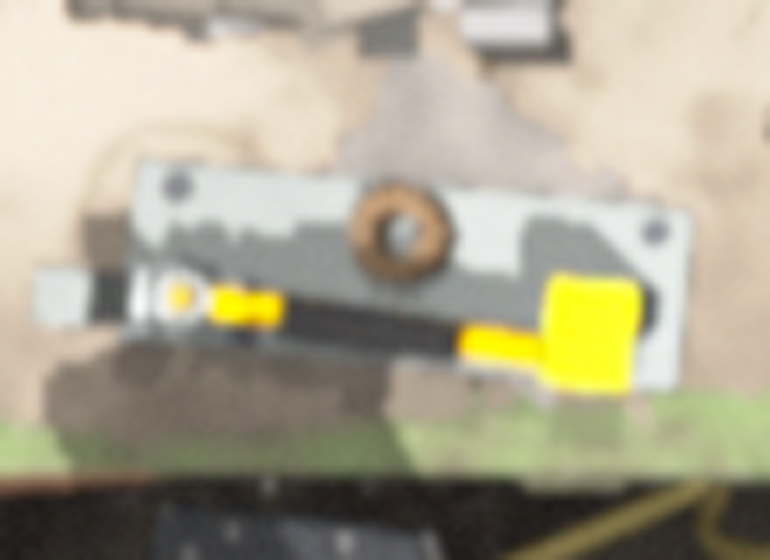

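View pics/s20.png

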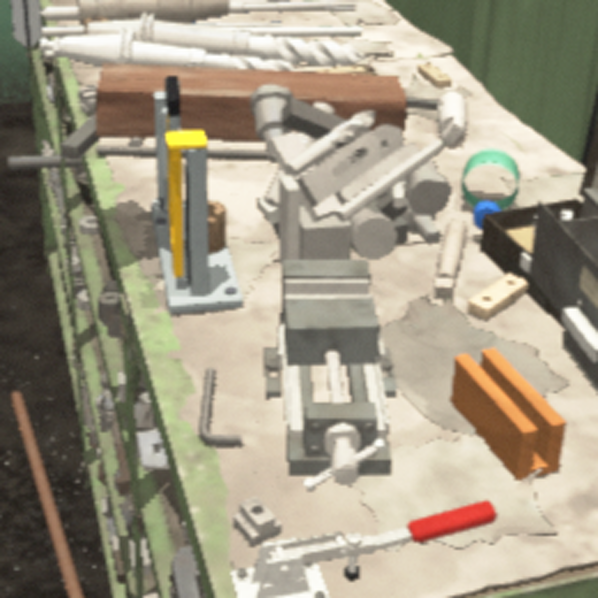

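```bash
python3 - <<'E'
from bench import robot
print(robot.get_obs()["time"]); print(robot.close_job())
E
```

```text
43.35
the job is handed in; nothing more can be done
None
```

The guard is hung on both pins and swung shut under the tab. I let go of it and handed the job in at 43.4 s of the 72 s allowed.

- **Hanging:** I hung it about 70° open, using the wrist camera to centre the upper knuckle over its pin. I then lowered it in small steps until the vertical wrist force rose from about -3.7 N (its weight) to +6.8 N. The side view showed both knuckles down on the arms, with only the pin tips showing.
- **First closing:** I pushed it shut to about 7 N against the stop. It then drifted back about 5° when released, more than the 3° you allow.
- **Second closing:** I pushed it shut again at about 5 N and backed off slowly. It settled about 1.5–2° off the stop, roughly 3° from the stand's y axis by the top camera. About a second later the reading was 0.134 rad against 0.133 rad before, so it was holding still.
- **Final state:** the free corner is under the tab and the robot is clear of everything. The hexagon key and T-nut are where they were.
- **Limits of the checks:** the last angles come from a view of about 2.5 mm per pixel, so they could be off by around half a degree. Some readings of the handle bar disagreed because the bar was partly hidden, and I did not use them. I did not re-measure the knuckle heights after the second closing.

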